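Load the curing station and close its guard

ROBOT

A 7-joint arm with a two-finger parallel gripper is mounted at the origin on the work surface. World frame = base frame: x ahead of the robot, y to its left, z up, the work surface at z = 0. Lengths are in mm, angles in rad, forces in N, time in s.
With the tool pointing down it reaches from about 425 to 1025 mm from the base axis. Payload 9.4 kg.
Tool frame: the origin (TCP) lies on the front face of the gripper's body, between the roots of the fingers; the fingertips stand 84 mm ahead of it and the grasp point (between the pads) lies 65 mm ahead of it (r.finger_overhang is the distance from the TCP to the fingertips, in mm); z points along the fingers, y is the direction in which the jaws open and shut (so a half turn about z gives the same grasp; the last joint's range is limited). The gripper opens to 93 mm and grips with 3 to 60 N. Pads are 15 mm wide; open, the fingers measure 128 mm over their backs; the gripper's body (75 mm by 188 mm) begins 65 mm behind the grasp point.
Start: joints at [1.025, 0.599, -0.003, 1.599, 0.002, 0.943, -0.08], TCP at [327.561, -646.783, 302.718] pointing down, gripper open.
Joint ranges: [-2.57, 2.57], [-0.35, 1.97], [-1.29, 1.29], [0.11, 2.56], [-1.05, 4.19], [0.11, 1.86], [-2.63, 2.63]. Speed limits (rad/s): [2.22, 2.22, 3.01, 3.01, 3.14, 3.14, 3.14].

INTERFACE

Orientations are given as a 3x3 rotation matrix whose columns are the frame's x, y, z axes.
In Python, from station import r gives the robot as it stands.
- The arm moves only by the tool jog_arm, never from a script. Its argument "series" is one flat list of numbers, 7 for each row, row after row: the shift along the tool's x, y, z in m, then the turn, a rotation vector about the tool's x, y, z in degrees, then the finger opening in m, from 0 to 0.093. In form: [dx, dy, dz, ax, ay, az, hand, dx, dy, dz, ax, ay, az, hand, ...]. A call has 1 to 12 rows; each row shifts and turns the commanded pose from where the row before left it, along the tool's axes as they then stand; what a row does not reach is not made up. A row lasts 1/10 s, in which the tool goes at most 50 mm and 8.59 degrees, less where a joint would pass 70% of its speed; a pose out of reach is approached as far as the arm can. A call is refused whole if a number of a shift passes 0.05 or a number of a turn 8.59, either way. A call with a gripper value outside its range is refused whole. The fingers move at their own pace and stop on an object; "force" is the grip in N (left out, the last holds). Time passes only in rows, so rows that do not move let the fingers close. It gives the time, the measured TCP pose, the force and the opening at its end, in the units of the state.
- r.observe(): the state, without advancing time (a new reading comes with each control period).
- r.read_camera(name): name is "scene" or "side" or "wrist"; returns a dict with "image" (400x640x3 uint8, blue, green, red), "depth" (400x640 float32, mm along the optical axis (not along the pixel's ray), 0 where there is no reading), "fx", "fy", "cx", "cy" (pixels), "k1" (the pictures are not rectified: a ray, as slopes to the right and down, at radius r is drawn at 1 + k1 r^2 times it, then the intrinsics apply), "R" (3x3) and "t" (3): a world point X has camera coordinates R X + t; the wrist camera has in their place "hand_eye" (4x4, takes a point from camera to tool coordinates, whose origin is the TCP and whose axes are the flange's). Camera axes: x right, y down, z forward; pixel columns grow to the right and rows downward; lengths in mm; the calibration is good to about 2 mm. A picture is of the moment at which its call begins: read the wrist's pose just before it.
- r.close_job(): hands the job in, once; it reports no verdict.
The state is a dict: "time_s": time; "joints": joint angles; "joint_velocities": joint speeds; "effort": joint torques, N m; "tcp_pos": TCP position; "eef_rot": TCP orientation; "contact_force": force on the tool from outside, world axes, zero at the start; "torque": the same for the moment, N m; "opening": finger opening in mm.
Only numpy, scipy, OpenCV 4.12 (cv2) and the standard library are available. Lean on these libraries where they do the work, as an engineer would, in place of code of your own. Each camera call takes 0.05 s, during which the arm holds its last target. There are 200 camera calls.

TASK

Lift the clear guard of the curing station fully open and load it: take the wooden panel from the slotted rack and lean it, standing on its long edge with its top tipped against the low wall at one side of the station and its foot behind the strip, and lay all the wooden rounds flat on one another in one stack centred on the round metal plate. When everything is in, lower the guard until it is fully closed, leaving the tin and the sanding block where they are.

Things in the scene. Friction and masses are not known exactly. Their poses are not given: they have to be found in the camera images.
- station: the curing station, fixed: a grey deck 180 x 280 mm, its top 12 mm above the table. Origin at table height, mid-deck; x points to the hinged back, y to the side with the low wall, z up. Two metal plates cross the back, up to 70 mm above the table: x = 61 to 65 mm, full width, and x = 50 to 54 mm behind the round plate (y = -118 to 22 mm). With the guard open it is free from above, front and sides
- plate_center (a point): centre of the top face of the round metal plate (90 mm across), 18 mm above the table, at x = -10, y = -57.5 mm of the station; axes as the station's
- wall_top (a point): middle of the low wooden wall's top inner edge, against which the panel leans: 57 mm above the table (45 above the deck), at x = 0, y = 94.5 mm of the station; the wall is 120 mm long along x and 8 mm thick; axes as the station's
- strip_foot (a point): middle of the foot of the strip's face that looks to the low wall, at deck height, at x = 0, y = 62.5 mm of the station; the strip is 120 mm long along x, 8 mm wide, 10 mm high; the gap on the deck between strip and wall is 31 mm; axes as the station's
- guard (a joint): angle of the guard, rad: 0 closed, 1.7 at its stop fully open, leaning just past upright. May start a little ajar. Its hinge is stiff: it stays where it is left and takes 2 to 5 N at the bar. Closed, it is a clear box open below and behind, inside 145 mm deep, 245 mm wide, its top inside 116 mm above the table
- guard_bar (a point): middle of the guard's handle, a round steel bar 12 mm thick, 110 mm long, parallel to the hinge, 52 mm off the front face, 88 mm above the table when closed. In the guard's axes (the station's when closed) it lies 201 mm in -x and 56 mm in +z from the hinge. In every guard position it can be pinched from above, a finger either side, and turns between the fingers
- guard_hinge (a point): middle of the guard's hinge axis (along the station's y), 66 mm in +x of the station's origin and 32 mm above the table; this point's own axes turn with the guard; lifting turns it about +y
- panel: a small wooden cabinet-door panel, 96 mm long (its x), 12 mm thick (its y), 84 mm tall (its z), 80 g; origin at the centre of its lower long edge. It starts standing on that edge in the rack's middle slot. Both faces are alike. Leaning with its foot against the strip it tips about 24 degrees from upright; 10 to 28 degrees is good
- rack: fixed wooden slotted rack 120 x 130 mm; origin at table height at its centre, slots along its x; the slot floor is 12 mm and the tops of its fins are 52 mm above the table; the middle slot, at y = 0, is 18 mm wide with fins 12 mm thick either side, then 28 mm wide empty slots
- round1: a plain wooden round (flat disc), 62 mm across and 16 mm thick, 35 g; origin at the centre of its underside, z is its axis, both faces alike; starts lying flat on the table on the paper sheet; three or four of the four rounds are present
- round2: a plain wooden round (flat disc), 62 mm across and 16 mm thick, 35 g; origin at the centre of its underside, z is its axis, both faces alike; starts lying flat on the table on the paper sheet; three or four of the four rounds are present
- round3: a plain wooden round (flat disc), 62 mm across and 16 mm thick, 35 g; origin at the centre of its underside, z is its axis, both faces alike; starts lying flat on the table on the paper sheet; three or four of the four rounds are present
- round4: a plain wooden round (flat disc), 62 mm across and 16 mm thick, 35 g; origin at the centre of its underside, z is its axis, both faces alike; starts lying flat on the table on the paper sheet; three or four of the four rounds are present
- tin: a bystander: a closed round tin, 72 mm across and 100 mm high; origin under its centre
- sanding_block: a bystander: a cork sanding block 110 x 60 x 35 mm; origin under its centre

How it is judged (in metres and radians):
On the way, in this order (a step that is already met when the one before it is completed fails the run):
1. the guard is lifted open (value of joint guard above 1.3 rad), for 0.2 s.
2. with the guard open, the panel leans on the low wall with its foot behind the strip and all rounds lie in one stack centred on the plate (value of joint guard above 1 rad and angle between panel's own z axis and vertical between 0.16 and 0.5 rad and y of panel in the frame of station between 0.06 and 0.088 m and z of panel in the frame of station between 0.006 and 0.024 m and x of panel in the frame of station between -0.03 and 0.03 m and angle between the x axis of panel and the x axis of station, either way round below 0.2 rad and linear speed of panel below 0.03 m/s and horizontal distance between each of round1, round2, round3, round4 and plate_center below 0.014 m and z of round1 in the frame of plate_center between -0.004 and 0.09 m and (angle between round1's own z axis and vertical below 0.12 rad or angle between round1's own z axis and vertical above 3.02 rad) and z of round2 in the frame of plate_center between -0.004 and 0.09 m and (angle between round2's own z axis and vertical below 0.12 rad or angle between round2's own z axis and vertical above 3.02 rad) and z of round3 in the frame of plate_center between -0.004 and 0.09 m and (angle between round3's own z axis and vertical below 0.12 rad or angle between round3's own z axis and vertical above 3.02 rad) and z of round4 in the frame of plate_center between -0.004 and 0.09 m and (angle between round4's own z axis and vertical below 0.12 rad or angle between round4's own z axis and vertical above 3.02 rad)), for 0.3 s.
At the end, for the whole second after the job is handed in: Guard closed (0.05 rad); panel on its long edge, leaning 9 to 28 degrees on the low wall, foot on the deck between strip and wall, within 30 mm of the wall's middle and 0.2 rad of parallel; every round flat in the stack, within 14 mm of the plate's centre; all at rest (value of joint guard below 0.05 rad and angle between panel's own z axis and vertical between 0.16 and 0.5 rad and y of panel in the frame of station between 0.06 and 0.088 m and z of panel in the frame of station between 0.006 and 0.024 m and x of panel in the frame of station between -0.03 and 0.03 m and angle between the x axis of panel and the x axis of station, either way round below 0.2 rad and linear speed of each of panel, round1, round2, round3, round4 below 0.03 m/s and horizontal distance between each of round1, round2, round3, round4 and plate_center below 0.014 m and z of round1 in the frame of plate_center between -0.004 and 0.09 m and (angle between round1's own z axis and vertical below 0.12 rad or angle between round1's own z axis and vertical above 3.02 rad) and z of round2 in the frame of plate_center between -0.004 and 0.09 m and (angle between round2's own z axis and vertical below 0.12 rad or angle between round2's own z axis and vertical above 3.02 rad) and z of round3 in the frame of plate_center between -0.004 and 0.09 m and (angle between round3's own z axis and vertical below 0.12 rad or angle between round3's own z axis and vertical above 3.02 rad) and z of round4 in the frame of plate_center between -0.004 and 0.09 m and (angle between round4's own z axis and vertical below 0.12 rad or angle between round4's own z axis and vertical above 3.02 rad)); the robot touches nothing.
It fails at once if the tin is pushed more than 40 mm from its place (distance of tin from where it was at the start of the episode above 0.04 m).
It fails at once if the sanding block is pushed more than 40 mm from its place (distance of sanding_block from where it was at the start of the episode above 0.04 m).
Of round1, round2, round3, round4 only 3 to 4 are there at a start; the rules pass over those that are not, and their reading is None.
At some moment in a run one of round1, round2, round3, round4 may be knocked a few centimetres aside while the robot is not near it.
It also fails if it takes over 210 s, if anything falls off the work surface, if the arm or the gripper's body presses on something with over 40 N, if the wrist force passes 120 N, or if a joint passes its speed limit or range.

## Working session

There is one attempt and no reset: what is moved stays moved. The work goes in short steps, Python scripts to look and compute and a tool call to move; the robot and the scene stay as the last step left them, time stands still between calls to the robot, and variables do not carry over. Pictures are saved under pics/ and viewed, about 12 in all and at most 16, crops included, and the job is handed in when it is done.

Besides the shell and the picture viewer there is one more tool, called after "Call:" by a JSON object that holds its "method" and its "body". jog_arm: Moves the arm, as the interface text tells. Its arguments: {"type":"object","properties":{"series":{"type":"array","items":{"type":"number"}},"force":{"type":"number"}},"required":["series"]}

```bash
ls; mkdir -p pics; cat > h.py <<'E'
import numpy as np, cv2
from station import r
def snap(n,f):
    c=r.read_camera(n); cv2.imwrite('pics/'+f,c['image']); np.savez('pics/'+f+'.npz',**{k:v for k,v in c.items() if v is not None}); return c
def cloud(c):
    "world points (mm) per pixel"
    v,u=np.mgrid[0:400,0:640].astype(float)
    K=np.array([[c['fx'],0,c['cx']],[0,c['fy'],c['cy']],[0,0,1]],float)
    p=cv2.undistortPoints(np.stack([u,v],-1).reshape(-1,1,2),K,np.array([float(c['k1']),0,0,0])).reshape(400,640,2)
    d=c['depth'][...,None]
    X=np.concatenate([p*d,d],-1)
    return (X-np.array(c['t']).ravel())@np.array(c['R']), p
def onplane(c,p,uv,z):
    R=np.array(c['R']);t=np.array(c['t']).ravel()
    o=-R.T@t; d=np.array([*p[int(uv[1]),int(uv[0])],1])@R
    return o+d*(z-o[2])/d[2]
E
python3 - <<'E'
from h import *
s=r.observe();print(s)
for n in('scene','side','wrist'):
    c=snap(n,n+'0.png')
    print(n,[ (k,np.round(np.array(c[k]),3).tolist()) for k in c if k not in('image','depth')])
a=[cv2.imread(f'pics/{n}0.png') for n in('scene','side')]
cv2.imwrite('pics/both.png',cv2.resize(np.vstack(a),None,fx=.75,fy=.75))
E
```

```text
pics
{'time_s': 0.0, 'joints': array([ 1.0252904 ,  0.60012235, -0.00256586,  1.60008689,  0.00181622,
        0.94290069, -0.07982905]), 'joint_velocities': array([ 0.00184519, -0.00127859, -0.00119482,  0.00063842,  0.00035455,
       -0.00088598, -0.00124426]), 'effort': array([-1.06402837e-03, -7.65070224e+01,  1.49669006e+00, -2.52349162e+01,
       -5.25447330e-02,  1.69891363e-02,  1.70473572e-04]), 'tcp_pos': array([ 327.42166432, -646.47340754,  301.87690107]), 'eef_rot': array([[ 8.92082350e-01,  4.51872140e-01, -8.06498867e-04],
       [ 4.51872838e-01, -8.92081439e-01,  1.28261547e-03],
       [-1.39884472e-04, -1.50863355e-03, -9.99998852e-01]]), 'contact_force': array([-0.46921264, -0.61596371, -0.34642551]), 'torque': array([-0.02510669, -0.0112353 ,  0.004181  ]), 'opening': 92.76051261475725}
scene [('fx', 394.336), ('fy', 394.336), ('cx', 314.723), ('cy', 199.188), ('k1', 0.004), ('R', [[-0.823, 0.567, 0.021], [0.316, 0.489, -0.813], [-0.472, -0.663, -0.582]]), ('t', [466.949, -84.359, 1475.377])]
side [('fx', 487.386), ('fy', 487.386), ('cx', 319.299), ('cy', 194.15), ('k1', -0.114), ('R', [[-0.709, -0.705, -0.019], [-0.519, 0.54, -0.663], [0.477, -0.46, -0.749]]), ('t', [383.026, 342.297, 996.079])]
wrist [('fx', 292.495), ('fy', 292.495), ('cx', 321.335), ('cy', 196.941), ('k1', -0.021), ('hand_eye', [[-0.001, -0.969, -0.248, 68.765], [1.0, -0.001, 0.0, 1.679], [-0.001, -0.248, 0.969, -81.065], [0.0, 0.0, 0.0, 1.0]])]
```

View pics/both.png

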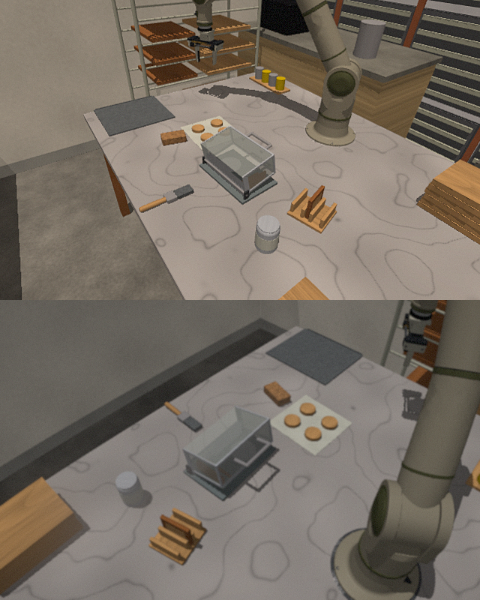

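Four rounds on the paper beyond the station, guard closed, rack with the panel near the tin. Zooming in to the station in both views.

```bash
python3 - <<'E'
from h import *
a=cv2.imread('pics/scene0.png')[140:340,200:460]
b=cv2.imread('pics/side0.png')[120:370,150:480]
a=cv2.resize(a,(600,462)[:2] if 0 else (390,300),interpolation=cv2.INTER_CUBIC)
b=cv2.resize(b,(396,300),interpolation=cv2.INTER_CUBIC)
a=cv2.resize(cv2.imread('pics/scene0.png')[150:280,250:380],(400,400),interpolation=cv2.INTER_CUBIC)
b=cv2.resize(cv2.imread('pics/side0.png')[130:280,235:385],(400,400),interpolation=cv2.INTER_CUBIC)
cv2.imwrite('pics/zoom.png',np.hstack([a,b]))
for n in('scene','side'):
    c=dict(np.load(f'pics/{n}0.png.npz')); W,p=cloud(c); 
    hsv=cv2.cvtColor(c['image'],cv2.COLOR_BGR2HSV)
    m=cv2.inRange(hsv,(5,80,60),(20,255,255))
    k,l,st,ce=cv2.connectedComponentsWithStats(m)
    print(n)
    for i in range(1,k):
        if st[i,4]>60:
            q=W[l==i]; q=q[np.isfinite(q).all(1)]
            print(st[i].tolist(),ce[i].round(),np.median(q,0).round(),q.min(0).round(),q.max(0).round(),onplane(c,p,ce[i],16).round(1))
E
```

```text
scene
[445, 0, 12, 36, 249] [450.  15.] [-1120.  -967.   298.] [-1163. -1004.   175.] [ 23. -85. 501.] [-2419.9 -1972.3    16. ]
[537, 0, 33, 64, 658] [552.  30.] [-1120.  -317.   332.] [-1176.  -356.   169.] [1107.  754.  780.] [-2700.2 -1083.7    16. ]
[281, 20, 54, 26, 863] [303.  33.] [ -149. -1126.   267.] [ -637. -1688.   132.] [1107.  754.  780.] [ -752.4 -2098.6    16. ]
[243, 23, 22, 15, 190] [254.  29.] [   63. -1367.   266.] [ -159. -1683.   217.] [ 371. -636.  450.] [ -462.1 -2379.2    16. ]
[185, 28, 76, 29, 1410] [219.  42.] [  332. -1183.   267.] [ -145. -1682.    62.] [1107.  754.  780.] [  -42.3 -2140.4    16. ]
[285, 41, 57, 32, 1105] [315.  56.] [ -238. -1186.   126.] [ -573. -1669.    12.] [1107.  754.  780.] [ -465.  -1507.6    16. ]
[343, 48, 94, 83, 3900] [390.  87.] [-448. -737.   31.] [ -465. -1158.  -102.] [1107.  754.  780.] [-472.5 -778.    16. ]
[238, 53, 22, 15, 103] [249.  59.] [  122. -1310.   125.] [   84. -1442.   107.] [1107.  754.  780.] [  -39.2 -1649.3    16. ]
[255, 54, 26, 8, 68] [269.  58.] [ 332. -687.  326.] [  -24. -1243.   123.] [ 380. -59
[... 2673 characters left out ...]
-368.    16. ]
[379, 152, 21, 18, 303] [389. 161.] [ 537. -277.   13.] [ -26. -311.   -2.] [579. 543. 980.] [ 537.2 -276.1   16. ]
[429, 155, 21, 18, 304] [439. 163.] [ 429. -366.   13.] [ -26. -403.    0.] [461. 543. 980.] [ 430.4 -362.4   16. ]
[406, 169, 22, 19, 323] [417. 178.] [ 440. -277.   13.] [ -26. -310.    3.] [472. 543. 980.] [ 442.1 -276.    16. ]
[621, 213, 19, 42, 391] [632. 237.] [ -85. -493.   10.] [-122. -599.   -4.] [-26. 543. 980.] [ -85.3 -498.9   16. ]
[0, 235, 102, 157, 9358] [ 41. 306.] [743. 635.  85.] [ -26.  502. -763.] [1789.  809.  980.] [811.5 644.4  16. ]
[199, 277, 76, 76, 3202] [236. 314.] [459. 336.  35.] [-26. 252.  -4.] [551. 543. 980.] [472.7 327.   16. ]
```

View pics/zoom.png

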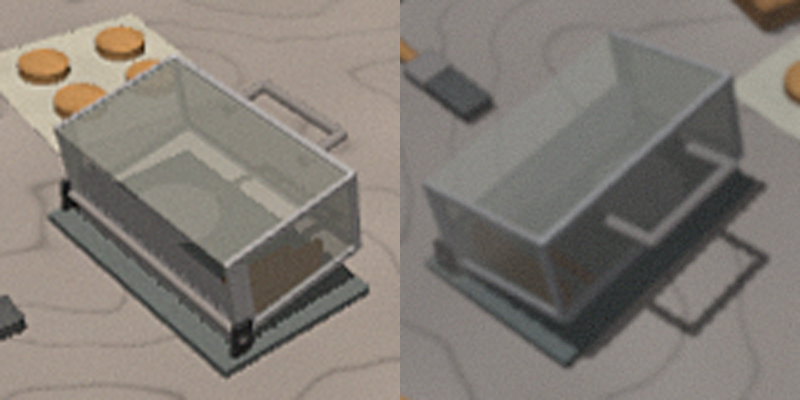

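```bash
python3 - <<'E'
from h import *
for n,pts in(('scene',[(323,272),(370,244),(266,220)]),('side',[(299,267),(372,199),(245,228)])):
    c=dict(np.load(f'pics/{n}0.png.npz')); W,p=cloud(c)
    q=[onplane(c,p,u,12) for u in pts]; print(n,np.round(q,1).tolist(), [np.linalg.norm(q[i]-q[0]).round(1) for i in(1,2)])
# rack: heights in side/scene cloud around (475,330)
for n in('scene','side'):
    c=dict(np.load(f'pics/{n}0.png.npz')); W,p=cloud(c)
    for zl,zh in((85,105),(46,56),):
        m=(abs(W[...,0]-475)<110)&(abs(W[...,1]-330)<110)&(W[...,2]>zl)&(W[...,2]<zh)
        if m.sum()>5: print(n,zl,m.sum(),W[m].mean(0).round(1),cv2.minAreaRect(W[m][:,:2].astype(np.float32)))
    # handle: z~88 
    m=(W[...,0]>380)&(W[...,0]<900)&(abs(W[...,1])<220)&(W[...,2]>75)
    print(n,m.sum(),W[m].min(0),W[m].max(0))
E
```

```text
scene [[654.9, 165.8, 12.0], [476.4, 150.5, 12.0], [674.5, -111.3, 12.0]] [np.float64(179.1), np.float64(277.7)]
side [[464.2, 143.7, 12.0], [479.0, -135.4, 12.0], [645.7, 158.6, 12.0]] [np.float64(279.5), np.float64(182.1)]
scene 85 179 [474.  328.1  94. ] ((471.09368896484375, 326.04510498046875), (101.55643463134766, 13.327305793762207), 16.23014259338379)
scene 46 554 [478.9 334.9  51.3] ((473.8627014160156, 327.1441345214844), (103.51233673095703, 122.78364562988281), 15.83202075958252)
scene 4279 [ 444.81924531 -118.54977301   75.05783928] [667.02331444 150.5710764  151.05197501]
side 85 304 [465.4 326.   93.2] ((467.29119873046875, 325.9834899902344), (96.10574340820312, 13.999532699584961), 16.17278289794922)
side 46 838 [466.1 334.   50.5] ((470.3900146484375, 327.55908203125), (102.62479400634766, 123.62397003173828), 15.035933494567871)
side 6919 [ 441.65822965 -122.68049804   75.03024058] [666.28178873 148.82914731 151.15671612]
```

```bash
cat >> h.py <<'E'
from scipy.spatial.transform import Rotation as Ro
def down(phi,tilt=0,axis=(1,0,0)):
    "tool down, its x at phi deg in world; tilt deg about tool axis"
    a=np.radians(phi);x=np.array([np.cos(a),np.sin(a),0]);z=np.array([0,0,-1.]);
    return np.stack([x,np.cross(z,x),z],1)@Ro.from_rotvec(np.radians(tilt)*np.array(axis,float)).as_matrix()
def plan(pos,R,hand,n=None,s=None):
    s=s or r.observe(); R0=np.array(s['eef_rot']);p0=np.array(s['tcp_pos']);pos=np.array(pos,float)
    w=Ro.from_matrix(R0.T@R).as_rotvec(degrees=True); d=pos-p0
    m=max(int(np.ceil(max(np.linalg.norm(d)/48,np.linalg.norm(w)/8.4))),1); n=n or m
    out=[];acc=np.zeros(3)
    for i in range(n):
        Ri=R0@Ro.from_rotvec(w*i/n,degrees=True).as_matrix()
        t=np.round(Ri.T@(d/1000/n),4); out.append([*t.tolist(),*np.round(w/n,2).tolist(),hand])
    print('from',p0.round(1),'d',d.round(1),'need',m)
    if np.abs(w).max()<.3: print(n,'x',out[0])
    else: print(', '.join(', '.join('%g'%v for v in o) for o in out))
E
python3 - <<'E'
from h import *
plan([500,-60,440],down(93.7),0.093)
E
```

```text
from [ 327.4 -646.6  302.1] d [172.6 586.6 137.9] need 14
0.0299, -0.0318, -0.0098, -0, -0, -4.77, 0.093, 0.0325, -0.0292, -0.0098, -0, -0, -4.77, 0.093, 0.0348, -0.0264, -0.0098, -0, -0, -4.77, 0.093, 0.0369, -0.0234, -0.0098, -0, -0, -4.77, 0.093, 0.0387, -0.0203, -0.0098, -0, -0, -4.77, 0.093, 0.0402, -0.017, -0.0098, -0, -0, -4.77, 0.093, 0.0415, -0.0136, -0.0098, -0, -0, -4.77, 0.093, 0.0425, -0.0101, -0.0098, -0, -0, -4.77, 0.093, 0.0432, -0.0065, -0.0098, -0, -0, -4.77, 0.093, 0.0436, -0.0029, -0.0098, -0, -0, -4.77, 0.093, 0.0437, 0.0008, -0.0098, -0, -0, -4.77, 0.093, 0.0435, 0.0044, -0.0098, -0, -0, -4.77, 0.093, 0.0429, 0.008, -0.0099, -0, -0, -4.77, 0.093, 0.0421, 0.0115, -0.0099, -0, -0, -4.77, 0.093
```

Call:
{"method": "jog_arm", "body": {"series": [0.03, -0.032, -0.01, 0, 0, -4.8, 0.093, 0.032, -0.029, -0.01, 0, 0, -4.8, 0.093, 0.035, -0.026, -0.01, 0, 0, -4.8, 0.093, 0.037, -0.023, -0.01, 0, 0, -4.8, 0.093, 0.039, -0.02, -0.01, 0, 0, -4.8, 0.093, 0.04, -0.017, -0.01, 0, 0, -4.8, 0.093, 0.042, -0.014, -0.01, 0, 0, -4.8, 0.093, 0.042, -0.01, -0.01, 0, 0, -4.8, 0.093, 0.043, -0.006, -0.01, 0, 0, -4.8, 0.093, 0.044, -0.003, -0.01, 0, 0, -4.8, 0.093, 0.044, 0.001, -0.01, 0, 0, -4.8, 0.093, 0.043, 0.004, -0.01, 0, 0, -4.8, 0.093]}}

```text
time_s: 1.35
tcp_pos: [475.0, -142.5, 423.2]
eef_rot: [[0.093, 0.996, 0.0], [0.996, -0.093, -0.0], [-0.0, 0.0, -1.0]]
contact_force: [0.6, 0.1, -0.7]
opening: 93.2
```

Call:
{"method": "jog_arm", "body": {"series": [0.043, 0.008, -0.01, 0, 0, -4.8, 0.093, 0.042, 0.012, -0.01, 0, 0, -4.4, 0.093, 0, 0, 0, 0, 0, 0, 0.093, 0, 0, 0, 0, 0, 0, 0.093, 0, 0, 0, 0, 0, 0, 0.093]}}

```text
time_s: 1.85
tcp_pos: [499.2, -61.6, 442.2]
eef_rot: [[-0.062, 0.998, -0.001], [0.998, 0.062, -0.001], [-0.0, -0.001, -1.0]]
contact_force: [-0.5, 0.2, 0.6]
opening: 92.8
```

```bash
cat >> h.py <<'E'
def wsnap(f):
    "wrist picture with world extrinsics R,t added"
    s=r.observe(); c=r.read_camera('wrist'); H=np.array(c['hand_eye']); A=np.eye(4); A[:3,:3]=s['eef_rot'];A[:3,3]=s['tcp_pos']
    B=np.linalg.inv(A@H); c=dict(c,R=B[:3,:3],t=B[:3,3]); cv2.imwrite('pics/'+f,c['image']); np.savez('pics/'+f+'.npz',**c); return c
def rounds(c,z=16,lo=(5,80,60),hi=(20,255,255),amin=80):
    W,p=cloud(c); m=cv2.inRange(cv2.cvtColor(c['image'],cv2.COLOR_BGR2HSV),lo,hi)
    for q in cv2.findContours(m,cv2.RETR_EXTERNAL,cv2.CHAIN_APPROX_NONE)[0]:
        if cv2.contourArea(q)>amin and len(q)>5:
            P=np.array([onplane(c,p,u[0],z)[:2] for u in q],np.float32); (cx,cy),(a,b),_=cv2.fitEllipse(P)
            u=q[:,0].mean(0); print('px',u.round(),'xy',round(cx,1),round(cy,1),'ax',round(a,1),round(b,1),'depth z',np.median(W[m>0][:1],0)[2].round() if 0 else W[int(u[1]),int(u[0])].round(1))
E
python3 - <<'E'
from h import *
c=wsnap('w1.png'); s=r.observe(); print(s['time_s'],s['tcp_pos'],s['eef_rot'][:,0],s['joints'])
rounds(c)
E
```

```text
1.9 [499.12923504 -61.86664243 442.21611126] [-6.12263145e-02  9.98123831e-01 -3.94311181e-04] [ 0.3958894   0.21261436 -0.46843194  1.89332701  0.10977614  1.06167576
 -0.05594337]
px [407. 320.] xy 693.5 -366.9 ax 74.9 146.3 depth z [ 683.1 -355.2   34.4]
px [332. 316.] xy 539.2 -370.9 ax 59.7 65.9 depth z [ 538.1 -367.8   16.4]
px [280. 313.] xy 435.1 -371.2 ax 57.3 62.2 depth z [ 433.6 -368.6   14.6]
px [336. 268.] xy 540.3 -261.1 ax 26.7 59.2 depth z [ 538.5 -261.9   15.2]
px [286. 267.] xy 444.8 -264.9 ax 31.8 63.0 depth z [ 444.7 -265.8   14.8]
px [564. 148.] xy 922.1 -10.6 ax 18.7 123.0 depth z [917.5  -9.5  19.5]
```

View pics/w1.png

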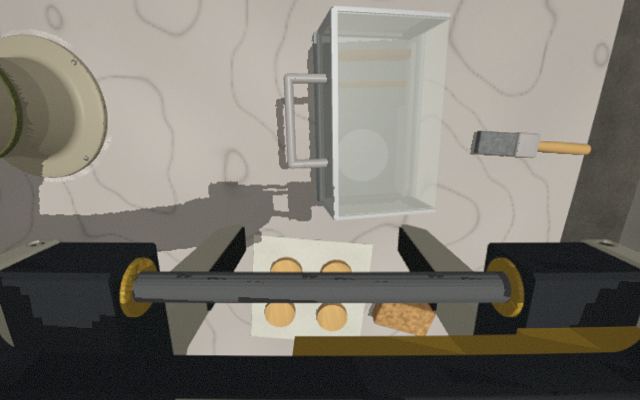

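```bash
python3 - <<'E'
from h import *
c=dict(np.load('pics/w1.png.npz')); W,p=cloud(c)
for v in range(70,172,8):
    row=W[v,278:300]; j=np.argmax(row[:,2]); print(v,278+j,row[j].round(1), end=' | ')
print()
for z in(12,18): print(z,onplane(c,p,(362,155),z).round(1))
# bar edges on plane z
m=(W[:,270:330,2]>60); 
for uv in [(333,9),(333,218),(448,15),(436,209),(325,30),(325,160),(430,14)]: print(uv,W[uv[1],uv[0]].round(1))
cv2.imwrite('pics/w1z.png',cv2.resize(c['image'][0:225,265:460],None,fx=3,fy=2.6,interpolation=cv2.INTER_CUBIC))
E
```

```text
70 296 [448.8  86.3   1.5] | 78 288 [450.9  56.1 132.4] | 86 286 [448.7  46.5 131.9] | 94 288 [451.5  37.  131.6] | 102 289 [453.2  27.3 132.7] | 110 290 [454.8  17.6 132.3] | 118 290 [455.1   7.6 131.6] | 126 290 [495.8   5.6 523.3] | 134 292 [458.5 -12.5 132.6] | 142 279 [495.8   5.6 523.3] | 150 290 [456.5 -33.5 131.6] | 158 292 [459.6 -43.9 131.9] | 166 291 [458.5 -55.  130.6] | 
12 [570.1 -46.4  12. ]
18 [569.2 -45.8  18. ]
(333, 9) [501.5 131.8 147.7]
(333, 218) [ 519.4 -120.3  145.3]
(448, 15) [644.5 143.6 121.1]
(436, 209) [ 7.202e+02 -1.395e+02 -4.000e-01]
(325, 30) [493.6 121.8 102.4]
(325, 160) [504.1 -45.4 120.1]
(430, 14) [620.6 141.7 125.3]
```

View pics/w1z.png

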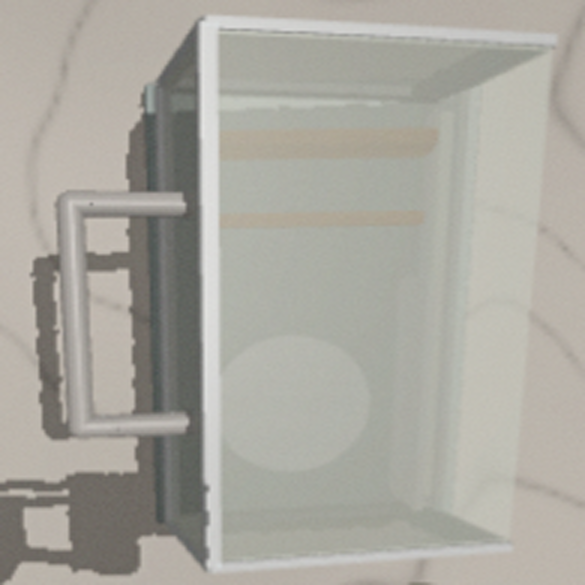

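```bash
python3 - <<'E'
from h import *
plan([455,1.5,191],down(94.1),0.04)
th=np.r_[0.195,np.linspace(.195,1.7,19)[1:]]; b=np.radians(15.57)+th
X=-208.7*np.cos(b);Z=208.7*np.sin(b)
for i in range(1,19): print(f'0, {np.diff(X)[i-1]/1000:.4f}, {-np.diff(Z)[i-1]/1000:.4f}',end=' | ')
E
```

```text
from [499.1 -61.9 442.2] d [ -44.1   63.4 -251.2] need 6
0.011, -0.0066, 0.0419, -0.01, 0, -0.1, 0.04, 0.011, -0.0066, 0.0419, -0.01, 0, -0.1, 0.04, 0.011, -0.0066, 0.0419, -0.01, 0, -0.1, 0.04, 0.011, -0.0066, 0.0419, -0.01, 0, -0.1, 0.04, 0.011, -0.0066, 0.0419, -0.01, 0, -0.1, 0.04, 0.0111, -0.0066, 0.0419, -0.01, 0, -0.1, 0.04
0, 0.0085, -0.0152 | 0, 0.0097, -0.0145 | 0, 0.0109, -0.0136 | 0, 0.0120, -0.0127 | 0, 0.0130, -0.0116 | 0, 0.0139, -0.0105 | 0, 0.0148, -0.0093 | 0, 0.0155, -0.0080 | 0, 0.0161, -0.0067 | 0, 0.0166, -0.0053 | 0, 0.0170, -0.0039 | 0, 0.0173, -0.0025 | 0, 0.0174, -0.0010 | 0, 0.0174, 0.0004 | 0, 0.0173, 0.0019 | 0, 0.0171, 0.0033 | 0, 0.0168, 0.0047 | 0, 0.0163, 0.0061 |
```

Call:
{"method": "jog_arm", "body": {"series": [0.033, -0.02, 0.02, 0, 0, -0.6, 0.04, 0.033, -0.02, 0.02, 0, 0, 0, 0.04, 0, 0, 0.04, 0, 0, 0, 0.04, 0, 0, 0.04, 0, 0, 0, 0.04, 0, 0, 0.04, 0, 0, 0, 0.04, 0, 0, 0.03, 0, 0, 0, 0.04, 0, 0, 0, 0, 0, 0, 0.04, 0, 0, 0, 0, 0, 0, 0.04], "force": 20}}

```text
time_s: 2.7
tcp_pos: [455.1, 2.0, 252.9]
eef_rot: [[-0.073, 0.997, -0.001], [0.997, 0.073, -0.0], [-0.0, -0.001, -1.0]]
contact_force: [-0.4, 1.2, 0.2]
opening: 40.6
```

```bash
python3 - <<'E'
from h import *
plan([455,1.5,191],down(94.1),0.04)
c=snap('side','s1.png'); b=c['image'][130:260,240:400]; cv2.imwrite('pics/s1z.png',cv2.resize(b,None,fx=4,fy=4,interpolation=cv2.INTER_CUBIC))
E
```

```text
from [455.1   2.  252.9] d [ -0.1  -0.5 -61.9] need 2
2 x [-0.0003, -0.0, 0.0309, -0.04, 0.0, 0.05, 0.04]
```

View pics/s1z.png

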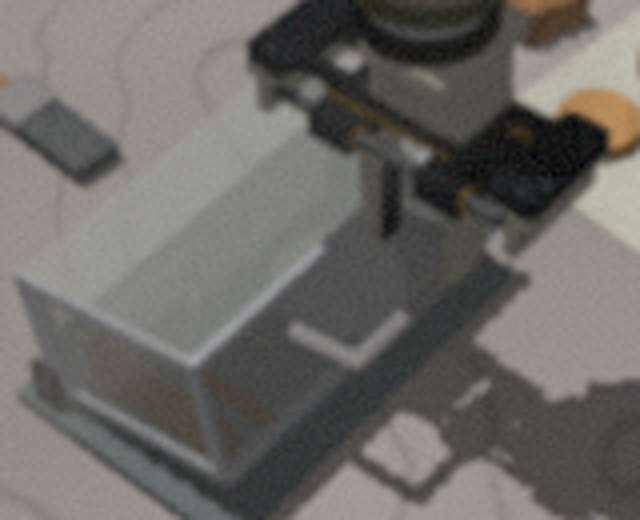

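Fingers straddle the bar line as planned (inner finger in the gap before the guard front). Descending and gripping.

Call:
{"method": "jog_arm", "body": {"series": [0, 0, 0.02, 0, 0, 0, 0.04, 0, 0, 0.02, 0, 0, 0, 0.04, 0, 0, 0.02, 0, 0, 0, 0.04, 0, 0, 0.002, 0, 0, 0, 0.04, 0, 0, 0, 0, 0, 0, 0.005, 0, 0, 0, 0, 0, 0, 0.005, 0, 0, 0, 0, 0, 0, 0.005, 0, 0, 0, 0, 0, 0, 0.005, 0, 0, 0, 0, 0, 0, 0.005], "force": 20}}

```text
time_s: 3.65
tcp_pos: [453.0, 2.3, 190.9]
eef_rot: [[-0.074, 0.997, -0.004], [0.997, 0.074, -0.001], [-0.001, -0.004, -1.0]]
contact_force: [-6.8, 1.0, 3.5]
opening: 11.4
```

```bash
python3 - <<'E'
from h import *
s=r.observe(); print(s['tcp_pos'],s['contact_force'],s['torque'],s['opening'])
E
```

```text
[453.04316617   2.33981776 190.93711046] [-6.8208913   1.03332735  3.5287251 ] [ 0.16697994  1.43082888 -0.02931026] 11.415968337837981
```

Call:
{"method": "jog_arm", "body": {"series": [0, 0.0075, -0.015, 0, 0, 0, 0.005, 0, 0.0097, -0.0145, 0, 0, 0, 0.005, 0, 0.011, -0.0136, 0, 0, 0, 0.005, 0, 0.012, -0.0127, 0, 0, 0, 0.005, 0, 0.013, -0.0116, 0, 0, 0, 0.005, 0, 0.014, -0.0105, 0, 0, 0, 0.005], "force": 20}}

```text
time_s: 4.25
tcp_pos: [518.1, 7.5, 269.1]
eef_rot: [[-0.075, 0.997, -0.009], [0.997, 0.075, -0.002], [-0.001, -0.009, -1.0]]
contact_force: [-14.7, 0.2, 13.0]
opening: 11.5
```

```bash
python3 - <<'E'
from h import *
s=r.observe(); print(s['tcp_pos'],s['contact_force'],s['torque'],s['opening'])
E
```

```text
[518.05983695   7.47615916 269.10952291] [-14.67177029   0.24608275  13.0261313 ] [ 0.08426441  3.47931728 -0.01217143] 11.491628490345553
```

Call:
{"method": "jog_arm", "body": {"series": [0, 0.0135, -0.0103, 0, 0, 0, 0.005, 0, 0.015, -0.009, 0, 0, 0, 0.005, 0, 0.0155, -0.0077, 0, 0, 0, 0.005, 0, 0.016, -0.0063, 0, 0, 0, 0.005, 0, 0.0165, -0.0049, 0, 0, 0, 0.005, 0, 0.0168, -0.0035, 0, 0, 0, 0.005], "force": 20}}

```text
time_s: 4.85
tcp_pos: [614.3, 14.8, 309.7]
eef_rot: [[-0.075, 0.997, -0.003], [0.997, 0.075, 0.0], [0.001, -0.003, -1.0]]
contact_force: [-1.4, 2.9, -12.8]
opening: 11.2
```

```bash
python3 - <<'E'
from h import *
s=r.observe(); print(s['tcp_pos'],s['contact_force'],s['torque'],s['opening'])
E
```

```text
[614.25752013  14.80244756 309.68909979] [ -1.44079285   2.85548942 -12.79013589] [0.51416618 0.22044076 0.00908013] 11.20979946089817
```

Call:
{"method": "jog_arm", "body": {"series": [0, 0.0172, 0, 0, 0, 0, 0.005, 0, 0.0174, 0.0012, 0, 0, 0, 0.005, 0, 0.0173, 0.0024, 0, 0, 0, 0.005, 0, 0.0171, 0.0035, 0, 0, 0, 0.005, 0, 0.0168, 0.0047, 0, 0, 0, 0.005, 0, 0.0162, 0.006, 0, 0, 0, 0.005, 0, 0, 0, 0, 0, 0, 0.005, 0, 0, 0, 0, 0, 0, 0.005], "force": 20}}

```text
time_s: 5.65
tcp_pos: [717.2, 22.9, 292.9]
eef_rot: [[-0.075, 0.997, 0.002], [0.997, 0.075, 0.001], [0.001, 0.002, -1.0]]
contact_force: [3.3, 3.3, 0.2]
opening: 11.5
```

```bash
python3 - <<'E'
from h import *
s=r.observe(); print(s['tcp_pos'],s['contact_force'],s['torque'],s['opening'])
E
```

```text
[717.24994981  22.86319754 292.89345348] [3.26451693 3.26239045 0.19663255] [ 0.59709902 -0.77720645  0.03643689] 11.522884798761565
```

Call:
{"method": "jog_arm", "body": {"series": [0, 0.006, 0.002, 0, 0, 0, 0.005, 0, 0.004, 0.002, 0, 0, 0, 0.005, 0, 0, 0, 0, 0, 0, 0.005, 0, 0, 0, 0, 0, 0, 0.005], "force": 20}}

```text
time_s: 6.05
tcp_pos: [721.1, 22.6, 289.6]
eef_rot: [[-0.075, 0.997, -0.012], [0.997, 0.075, -0.003], [-0.002, -0.012, -1.0]]
contact_force: [-24.1, -0.6, 20.3]
opening: 11.2
```

Call:
{"method": "jog_arm", "body": {"series": [0, 0, 0, 0, 0, 0, 0.045, 0, 0, 0, 0, 0, 0, 0.045, 0, 0, 0, 0, 0, 0, 0.045, 0, 0, -0.03, 0, 0, 0, 0.045, 0, 0, -0.04, 0, 0, 0, 0.045, 0, 0, -0.04, 0, 0, 0, 0.045, 0, -0.03, -0.03, 0, 0, 0, 0.045, 0, -0.05, 0, 0, 0, 0, 0.06, 0, -0.05, 0, 0, 0, 0, 0.06, 0, -0.05, 0, 0, 0, 0, 0.06, 0, 0, 0, 0, 0, 0, 0.06, 0, 0, 0, 0, 0, 0, 0.06]}}

```text
time_s: 7.25
tcp_pos: [547.0, 8.9, 429.4]
eef_rot: [[-0.073, 0.997, 0.002], [0.997, 0.073, -0.001], [-0.001, 0.002, -1.0]]
contact_force: [1.4, 0.3, -0.0]
opening: 59.9
```

```bash
python3 - <<'E'
from h import *
c=wsnap('w2.png'); s=r.observe(); print(s['time_s'],s['tcp_pos'])
rounds(c)
E
```

```text
7.3 [548.10457502   9.13238313 429.16163558]
px [253. 334.] xy 436.9 -342.2 ax 21.1 48.4 depth z [ 434.7 -344.5   12.1]
px [371. 333.] xy 652.8 -321.5 ax 25.7 122.0 depth z [ 672.1 -321.    17.1]
px [307. 311.] xy 542.8 -284.7 ax 49.2 63.0 depth z [ 542.1 -282.4   15.9]
px [260. 311.] xy 450.5 -289.2 ax 39.1 55.5 depth z [ 448.3 -288.4   14. ]
px [532. 188.] xy 922.7 -9.5 ax 18.0 120.3 depth z [917.2  -8.3  18.7]
px [337. 126.] xy 575.2 70.3 ax 7.0 184.1 depth z [568.4  70.6  20.1]
px [337. 100.] xy 572.7 112.0 ax 10.1 213.3 depth z [563.1 109.8  56.7]
```

View pics/w2.png

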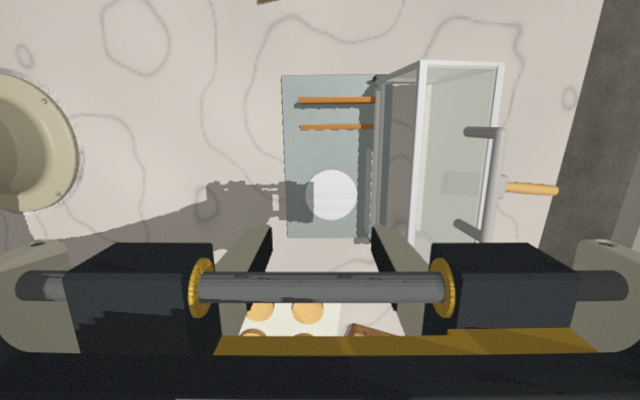

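The guard stands open; plate at about (331,195), wall (337,100), strip (337,126). Measuring them.

```bash
python3 - <<'E'
from h import *
c=dict(np.load('pics/w2.png.npz')); W,p=cloud(c); im=c['image']; hsv=cv2.cvtColor(im,cv2.COLOR_BGR2HSV)
# plate: bright in box
box=np.zeros((400,640),np.uint8); box[160:230,295:362]=1
g=cv2.cvtColor(im,cv2.COLOR_BGR2GRAY); m=((g>175)&(box>0)).astype(np.uint8)
q=max(cv2.findContours(m,cv2.RETR_EXTERNAL,cv2.CHAIN_APPROX_NONE)[0],key=cv2.contourArea)
P=np.array([onplane(c,p,u[0],18)[:2] for u in cv2.convexHull(q)],np.float32); print('plate',cv2.fitEllipse(P),cv2.minEnclosingCircle(P), q[:,0].min(0),q[:,0].max(0))
# deck front edge
pts=[]
for v in range(80,170,6):
    d=np.diff(g[v,274:296].astype(float)); u=274+np.argmin(d)+.5; pts.append(onplane(c,p,(round(u),v),12)[:2])
pts=np.array(pts);k=np.polyfit(pts[:,1],pts[:,0],1); print('front x=a*y+b',k,np.abs(np.polyval(k,pts[:,1])-pts[:,0]).max())
# wall and strip
m=cv2.inRange(hsv,(5,80,60),(20,255,255))
for v0,v1,z in((94,107,57),(121,133,22)):
    mm=m[v0:v1,290:378]; vs,us=np.nonzero(mm); Q=np.array([onplane(c,p,(u+290,v+v0),z)[:2] for u,v in zip(us,vs)],np.float32)
    print(z,us.min()+290,us.max()+290,cv2.minAreaRect(Q),np.polyfit(Q[:,0],Q[:,1],1))
    w=W[v0:v1,290:378][mm>0]; w=w[(w[:,2]>0)&(w[:,2]<80)];print(np.percentile(w,[5,50,95],axis=0).round(1).tolist())
E
```

```text
plate ((570.0529174804688, -46.03280258178711), (89.24897766113281, 92.06778717041016), 3.628999948501587) ((569.5574951171875, -46.13532257080078), 46.00527572631836) [310 169] [356 220]
front x=a*y+b [-6.02280910e-02  4.84783735e+02] 18.83150403781383
57 298 375 ((564.0059204101562, 109.10029602050781), (113.81948852539062, 9.889445304870605), 4.300836086273193) [ 0.07732414 64.965743  ]
[[513.4, 102.8, 35.9], [565.8, 108.8, 55.9], [616.0, 115.2, 57.6]]
22 300 373 ((569.2352294921875, 69.924072265625), (118.8261947631836, 7.935506343841553), 4.234310626983643) [ 0.08890888 19.33109949]
[[516.4, 63.9, 11.2], [570.9, 70.0, 21.1], [623.7, 76.4, 22.8]]
```

```bash
python3 - <<'E'
from h import *
plan([470,325,380],down(196),0.06)
E
```

```text
from [548.1   9.1 429.2] d [-78.1 315.9 -49.2] need 13
0.0247, -0.0042, 0.0038, 0, 0.01, -7.83, 0.06, 0.025, -0.0008, 0.0038, 0, 0.01, -7.83, 0.06, 0.0249, 0.0026, 0.0038, 0, 0.01, -7.83, 0.06, 0.0243, 0.006, 0.0038, 0, 0.01, -7.83, 0.06, 0.0233, 0.0092, 0.0038, 0, 0.01, -7.83, 0.06, 0.0218, 0.0123, 0.0038, 0, 0.01, -7.83, 0.06, 0.0199, 0.0152, 0.0038, 0, 0.01, -7.83, 0.06, 0.0177, 0.0177, 0.0038, 0, 0.01, -7.83, 0.06, 0.0151, 0.02, 0.0038, 0, 0.01, -7.83, 0.06, 0.0122, 0.0218, 0.0038, 0, 0.01, -7.83, 0.06, 0.0091, 0.0233, 0.0038, 0, 0.01, -7.83, 0.06, 0.0059, 0.0243, 0.0038, 0, 0.01, -7.83, 0.06, 0.0025, 0.0249, 0.0038, 0, 0.01, -7.83, 0.06
```

Call:
{"method": "jog_arm", "body": {"series": [0.0247, -0.004, 0.004, 0, 0, -7.8, 0.06, 0.025, -0.001, 0.004, 0, 0, -7.8, 0.06, 0.025, 0.0026, 0.004, 0, 0, -7.8, 0.06, 0.0243, 0.006, 0.004, 0, 0, -7.8, 0.06, 0.0233, 0.009, 0.004, 0, 0, -7.8, 0.06, 0.0218, 0.0123, 0.004, 0, 0, -7.8, 0.06, 0.02, 0.015, 0.004, 0, 0, -7.8, 0.06, 0.0177, 0.0177, 0.004, 0, 0, -7.8, 0.06, 0.015, 0.02, 0.004, 0, 0, -7.8, 0.06, 0.0122, 0.0218, 0.004, 0, 0, -7.8, 0.06, 0.009, 0.0233, 0.004, 0, 0, -7.8, 0.06, 0.006, 0.0243, 0.004, 0, 0, -7.8, 0.06]}}

```text
time_s: 8.5
tcp_pos: [476.7, 302.8, 380.0]
eef_rot: [[-0.99, -0.141, -0.001], [-0.141, 0.99, 0.002], [0.0, 0.002, -1.0]]
contact_force: [0.6, -0.1, -0.3]
opening: 59.9
```

Call:
{"method": "jog_arm", "body": {"series": [0.0025, 0.025, 0.004, 0, 0, -7.8, 0.06, 0, 0, 0, 0, 0, 0, 0.06, 0, 0, 0, 0, 0, 0, 0.06, 0, 0, 0, 0, 0, 0, 0.06]}}

```text
time_s: 8.9
tcp_pos: [470.6, 325.0, 376.1]
eef_rot: [[-0.964, -0.267, -0.001], [-0.267, 0.964, -0.0], [0.001, 0.0, -1.0]]
contact_force: [0.3, 0.1, 0.0]
opening: 60.0
```

```bash
python3 - <<'E'
from h import *
c=wsnap('w3.png'); s=r.observe(); print(s['time_s'],s['tcp_pos'],s['joints'][6])
W,p=cloud(c)
for zl,zh in((88,100),(46,56)):
    m=(abs(W[...,0]-475)<110)&(abs(W[...,1]-330)<110)&(W[...,2]>zl)&(W[...,2]<zh)
    m=m.astype(np.uint8); k,l,st,ce=cv2.connectedComponentsWithStats(m)
    for i in range(1,k):
        if st[i,4]>60:
            q=W[l==i]; print(zl,ce[i].round(),st[i,4],np.median(q[:,2]).round(1),cv2.minAreaRect(q[:,:2].astype(np.float32)))
E
```

```text
8.95 [470.51348155 324.76087908 376.32130447] 0.6733351967916194
88 [322. 175.] 754 94.9 ((468.3792419433594, 324.0164489746094), (95.62702178955078, 11.67255687713623), 15.41543960571289)
46 [284. 173.] 603 50.9 ((488.2970886230469, 273.1640625), (97.23927307128906, 12.177977561950684), 15.728155136108398)
46 [312. 172.] 594 50.8 ((477.18841552734375, 311.1932067871094), (98.62734985351562, 11.361149787902832), 15.177002906799316)
46 [334. 172.] 563 50.9 ((468.97918701171875, 340.8644104003906), (98.59150695800781, 11.134906768798828), 15.702605247497559)
46 [362. 172.] 610 50.8 ((458.5526123046875, 378.9939880371094), (98.59981536865234, 12.38019847869873), 15.519511222839355)
```

View pics/w3.png

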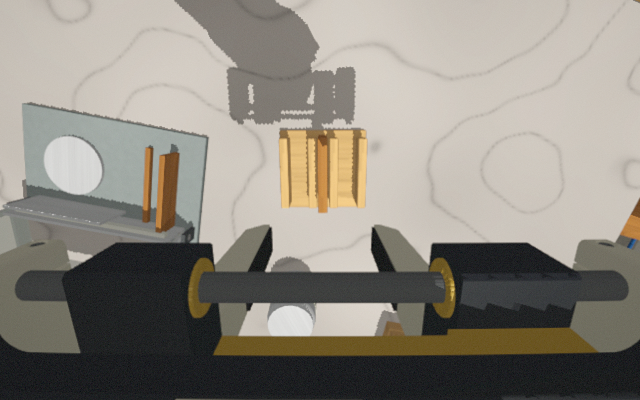

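```bash
python3 - <<'E'
from h import *
plan([468.4,324.0,156],down(195.5),0.05)
E
```

```text
from [470.5 324.8 376.3] d [  -2.1   -0.8 -220.3] need 5
5 x [0.0004, -0.0, 0.0441, -0.0, -0.0, -0.0, 0.05]
```

Call:
{"method": "jog_arm", "body": {"series": [0.002, 0, 0.045, 0, 0, 0, 0.05, 0, 0, 0.045, 0, 0, 0, 0.05, 0, 0, 0.045, 0, 0, 0, 0.05, 0, 0, 0.045, 0, 0, 0, 0.05, 0, 0, 0.03, 0, 0, 0, 0.05, 0, 0, 0.01, 0, 0, 0, 0.05, 0, 0, 0, 0, 0, 0, 0.05, 0, 0, 0, 0, 0, 0, 0.005, 0, 0, 0, 0, 0, 0, 0.005, 0, 0, 0, 0, 0, 0, 0.005, 0, 0, 0, 0, 0, 0, 0.005, 0, 0, 0, 0, 0, 0, 0.005], "force": 20}}

```text
time_s: 10.15
tcp_pos: [467.8, 324.9, 157.0]
eef_rot: [[-0.963, -0.27, 0.001], [-0.27, 0.963, 0.0], [-0.001, 0.0, -1.0]]
contact_force: [0.3, -0.4, 0.6]
opening: 14.8
```

Call:
{"method": "jog_arm", "body": {"series": [0, 0, -0.02, 0, 0, 0, 0.005, 0, 0, -0.03, 0, 0, 0, 0.005, 0, 0, -0.04, 0, 0, 0, 0.005, 0, 0, -0.04, 0, 0, 0, 0.005, 0, 0, -0.03, 0, 0, 0, 0.005, 0, 0, 0, 0, 0, 0, 0.005]}}

```text
time_s: 10.75
tcp_pos: [468.2, 326.2, 320.5]
eef_rot: [[-0.963, -0.27, 0.005], [-0.27, 0.963, 0.004], [-0.006, 0.002, -1.0]]
contact_force: [0.2, -0.4, -0.8]
opening: 12.1
```

```bash
cat >> h.py <<'E'
PSI=4.25; O=np.array([575.,12.,0]); S=Ro.from_euler('z',PSI,degrees=True).as_matrix()
def st(x,y,z): return O+S@np.array([x,y,z],float)
E
python3 - <<'E'
from h import *
R=down(184.25,18)
for z in(95,15.5): plan(st(0,72,z)-R[:,2]*145,R,0.005)
E
```

```text
from [468.2 326.2 320.5] d [  98.1 -197.7  -87.6] need 5
-0.0081, -0.0434, 0.0175, 3.62, 0.42, 2.25, 0.005, -0.0099, -0.0419, 0.0201, 3.62, 0.42, 2.25, 0.005, -0.0117, -0.0401, 0.0226, 3.62, 0.42, 2.25, 0.005, -0.0134, -0.0381, 0.025, 3.62, 0.42, 2.25, 0.005, -0.0151, -0.0359, 0.0272, 3.62, 0.42, 2.25, 0.005
from [468.2 326.2 320.5] d [  98.1 -197.7 -167.1] need 6
-0.0067, -0.0362, 0.0278, 3.01, 0.35, 1.88, 0.005, -0.008, -0.0344, 0.0296, 3.01, 0.35, 1.88, 0.005, -0.0093, -0.0325, 0.0313, 3.01, 0.35, 1.88, 0.005, -0.0105, -0.0305, 0.0329, 3.01, 0.35, 1.88, 0.005, -0.0117, -0.0284, 0.0344, 3.01, 0.35, 1.88, 0.005, -0.0128, -0.0261, 0.0358, 3.01, 0.35, 1.88, 0.005
```

Call:
{"method": "jog_arm", "body": {"series": [-0.008, -0.0434, 0.0175, 3.6, 0.4, 2.25, 0.005, -0.01, -0.042, 0.02, 3.6, 0.4, 2.25, 0.005, -0.0117, -0.04, 0.0226, 3.6, 0.4, 2.25, 0.005, -0.0134, -0.038, 0.025, 3.6, 0.4, 2.25, 0.005, -0.015, -0.036, 0.027, 3.6, 0.4, 2.25, 0.005, 0, 0, 0, 0, 0, 0, 0.005, 0, 0, 0, 0, 0, 0, 0.005]}}

```text
time_s: 11.45
tcp_pos: [564.9, 126.5, 228.0]
eef_rot: [[-0.997, -0.072, 0.017], [-0.074, 0.948, -0.31], [0.006, -0.31, -0.951]]
contact_force: [-0.7, 0.9, 0.3]
opening: 11.8
```

```bash
python3 - <<'E'
from h import *
R=down(184.25,18)
plan(st(0,72,95)-R[:,2]*145,R,0.005)
a=snap('scene','sc4.png'); b=snap('side','si4.png')
for c in(a,b):
    W,p=cloud(c); q=(W-O)@S; hsv=cv2.cvtColor(c['image'],cv2.COLOR_BGR2HSV)
    m=(cv2.inRange(hsv,(3,70,30),(20,255,255))>0)&(abs(q[...,0])<90)&(abs(q[...,1]-90)<60)&(q[...,2]>75)&(q[...,2]<250)
    v,u=np.nonzero(m); print(m.sum(),u.mean(),v.mean(),np.percentile(q[m],[1,50,99],axis=0).round(1).tolist())
    X=q[m]; n=np.linalg.svd(X-np.median(X,0),full_matrices=False)[2]; print(n.round(3).tolist())
x=cv2.resize(a['image'][140:300,270:430],(400,400),interpolation=cv2.INTER_CUBIC);y=cv2.resize(b['image'][110:270,230:390],(400,400),interpolation=cv2.INTER_CUBIC)
cv2.imwrite('pics/p4.png',np.hstack([x,y]))
E
```

```text
from [564.9 126.5 228. ] d [1.5 2.  4.9] need 1
-0.0016, 0.0003, -0.0053, -0.08, -0.32, 0.1, 0.005
363 335.40495867768595 211.26997245179064 [[-44.7, 75.1, 88.6], [12.0, 90.8, 141.6], [77.4, 146.6, 248.8]]
[[-0.328, -0.292, -0.898], [-0.945, 0.08, 0.319], [-0.021, 0.953, -0.302]]
262 285.706106870229 203.11832061068702 [[-51.5, 73.5, 97.3], [-30.5, 92.7, 150.5], [14.5, 148.4, 249.0]]
[[-0.172, -0.357, -0.918], [-0.983, -0.002, 0.185], [0.068, -0.934, 0.35]]
```

View pics/p4.png

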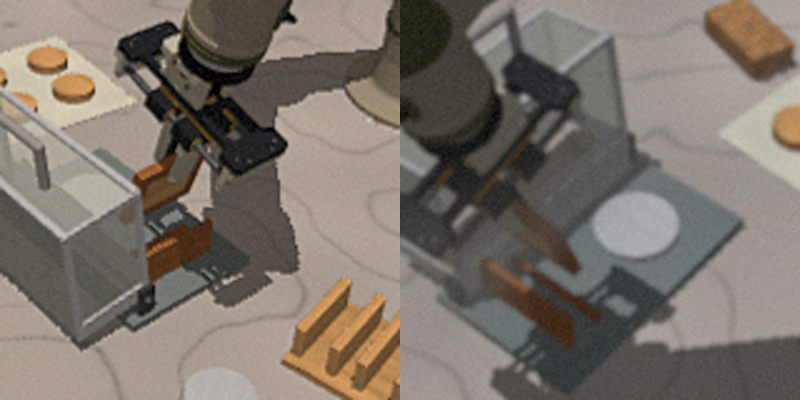

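```bash
python3 - <<'E'
from h import *
s=r.observe();R=np.array(s['eef_rot']); print(((s['tcp_pos']+R[:,2]*145-O)@S).round(1))
R=down(184.25,18)
for z in (40,16):plan(st(0,72.5,z)-R[:,2]*145,R,0.005,n=6)
E
```

```text
[-2.1 71.8 91.3]
from [564.8 128.1 229.2] d [  1.6   0.9 -51.3] need 2
6 x [-0.0003, 0.0028, 0.0081, 0.0, -0.03, 0.03, 0.005]
from [564.8 128.1 229.2] d [  1.6   0.9 -75.3] need 2
6 x [-0.0003, 0.004, 0.0119, 0.0, -0.03, 0.03, 0.005]
```

Call:
{"method": "jog_arm", "body": {"series": [0, 0.004, 0.012, 0, 0, 0, 0.005, 0, 0.004, 0.012, 0, 0, 0, 0.005, 0, 0.004, 0.012, 0, 0, 0, 0.005, 0, 0.004, 0.012, 0, 0, 0, 0.005, 0, 0.0035, 0.0105, 0, 0, 0, 0.005, 0, 0.0025, 0.0075, 0, 0, 0, 0.005, 0, 0, 0, 0, 0, 0, 0.005, 0, 0, 0, 0, 0, 0, 0.005]}}

```text
time_s: 12.35
tcp_pos: [565.0, 127.5, 159.7]
eef_rot: [[-0.997, -0.072, 0.02], [-0.075, 0.948, -0.31], [0.004, -0.31, -0.951]]
contact_force: [-0.6, -0.3, -1.2]
opening: 11.7
```

```bash
python3 - <<'E'
from h import *
s=r.observe();R=np.array(s['eef_rot']); print(((s['tcp_pos']+R[:,2]*145-O)@S).round(1),s['contact_force'],s['torque'])
E
```

```text
[-1.9 70.9 21.8] [-0.55860148 -0.25571384 -1.19931285] [ 0.43546428 -0.12883973  0.0217687 ]
```

Call:
{"method": "jog_arm", "body": {"series": [0, 0.0015, 0.003, 0, 0, 0, 0.005, 0, 0.0015, 0.003, 0, 0, 0, 0.005, 0, 0, 0, 0, 0, 0, 0.005, 0, 0, 0, 0, 0, 0, 0.005]}}

```text
time_s: 12.75
tcp_pos: [565.2, 128.7, 154.2]
eef_rot: [[-0.997, -0.072, 0.021], [-0.075, 0.948, -0.31], [0.002, -0.311, -0.951]]
contact_force: [-0.9, 0.3, 7.5]
opening: 11.6
```

```bash
python3 - <<'E'
from h import *
s=r.observe();R=np.array(s['eef_rot']); print(((s['tcp_pos']+R[:,2]*145-O)@S).round(1),s['contact_force'],s['torque'])
E
```

```text
[-1.3 72.1 16.3] [-0.93745875  0.26911861  7.5319646 ] [-0.09538773  0.09796867 -0.0878866 ]
```

Call:
{"method": "jog_arm", "body": {"series": [0, 0, -0.001, 0, 0, 0, 0.016, 0, 0, 0, 0, 0, 0, 0.02, 0, 0, 0, 0, 0, 0, 0.026, 0, 0, 0, 0, 0, 0, 0.026, 0, 0, 0, 0, 0, 0, 0.026, 0, 0, -0.01, 0, 0, 0, 0.026, 0, 0, -0.02, 0, 0, 0, 0.026, 0, 0, -0.04, 0, 0, 0, 0.026, 0, 0, -0.05, 0, 0, 0, 0.026, 0, 0, -0.05, 0, 0, 0, 0.026, 0, 0, -0.05, 0, 0, 0, 0.06, 0, 0, 0, 0, 0, 0, 0.06]}}

```text
time_s: 13.95
tcp_pos: [560.8, 201.1, 370.3]
eef_rot: [[-0.997, -0.073, 0.029], [-0.078, 0.95, -0.304], [-0.005, -0.305, -0.952]]
contact_force: [1.0, 0.5, -0.1]
opening: 37.3
```

```bash
cat >> h.py <<'E'
def panel(c):
    W,p=cloud(c); q=(W-O)@S; hsv=cv2.cvtColor(c['image'],cv2.COLOR_BGR2HSV)
    m=(cv2.inRange(hsv,(3,70,30),(20,255,255))>0)&(abs(q[...,0])<60)&(abs(q[...,1]-90)<50)&(q[...,2]>62)&(q[...,2]<125)
    X=q[m]; print('panel',m.sum(),np.percentile(X,[2,50,98],axis=0).round(1).tolist(),np.linalg.svd(X-np.median(X,0),full_matrices=False)[2][2].round(3))
E
python3 - <<'E'
from h import *
a=snap('scene','sc5.png'); b=snap('side','si5.png')
for c in(a,b): panel(c)
x=cv2.resize(a['image'][190:270,290:370],(400,400),interpolation=cv2.INTER_CUBIC);y=cv2.resize(b['image'][150:270,240:360],(400,400),interpolation=cv2.INTER_CUBIC)
cv2.imwrite('pics/p5.png',np.hstack([x,y])); print(r.observe()['tcp_pos'],r.observe()['joints'])
plan([480,-320,330],down(94),0.08)
E
```

```text
panel 195 [[-44.6, 98.3, 63.3], [-2.1, 103.8, 88.5], [40.6, 110.0, 93.8]] [-0.018  0.995 -0.094]
panel 240 [[-50.6, 91.8, 64.5], [-9.4, 103.1, 88.1], [44.2, 109.9, 93.0]] [-0.02   0.968 -0.251]
[560.28367233 197.36721749 364.63059508] [-0.07733951  0.50421244 -0.7097233   1.76702802  0.59427175  1.26068839
  0.62436185]
from [560.3 197.4 364.6] d [ -80.3 -517.4  -34.6] need 11
0.0108, -0.0431, 0.0174, -1.29, 1.29, 8.14, 0.08, 0.0042, -0.0445, 0.0165, -1.29, 1.29, 8.14, 0.08, -0.0025, -0.045, 0.0155, -1.29, 1.29, 8.14, 0.08, -0.0092, -0.0445, 0.0144, -1.29, 1.29, 8.14, 0.08, -0.0158, -0.0431, 0.0131, -1.29, 1.29, 8.14, 0.08, -0.022, -0.0406, 0.0118, -1.29, 1.29, 8.14, 0.08, -0.0278, -0.0374, 0.0103, -1.29, 1.29, 8.14, 0.08, -0.033, -0.0332, 0.0089, -1.29, 1.29, 8.14, 0.08, -0.0376, -0.0284, 0.0074, -1.29, 1.29, 8.14, 0.08, -0.0414, -0.0229, 0.0059, -1.29, 1.29, 8.14, 0.08, -0.0444, -0.0169, 0.0045, -1.29, 1.29, 8.14, 0.08
```

View pics/p5.png

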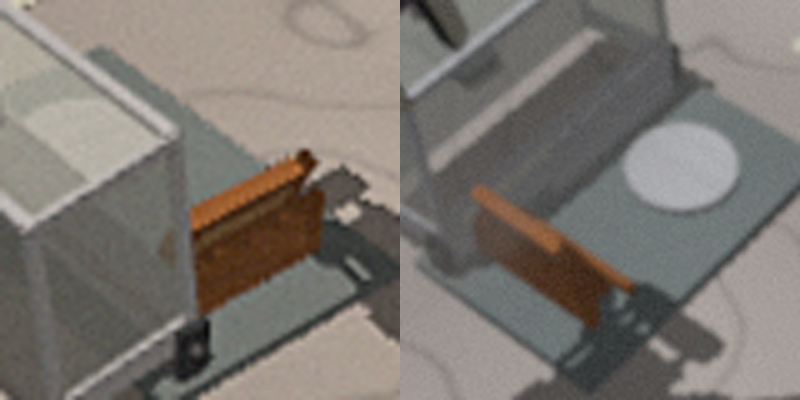

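Panel leans on the wall, foot behind the strip (scene px ~ (320,235) original). Now viewing the rounds.

Call:
{"method": "jog_arm", "body": {"series": [0.011, -0.043, 0.015, -1.3, 1.3, 8.1, 0.08, 0.004, -0.0445, 0.0155, -1.3, 1.3, 8.1, 0.08, -0.0025, -0.045, 0.0155, -1.3, 1.3, 8.1, 0.08, -0.009, -0.0445, 0.0144, -1.3, 1.3, 8.1, 0.08, -0.016, -0.043, 0.013, -1.3, 1.3, 8.1, 0.08, -0.022, -0.0406, 0.012, -1.3, 1.3, 8.1, 0.08, -0.028, -0.0374, 0.01, -1.3, 1.3, 8.1, 0.08, -0.033, -0.033, 0.009, -1.3, 1.3, 8.1, 0.08, -0.0376, -0.0284, 0.0074, -1.3, 1.3, 8.1, 0.08, -0.0414, -0.023, 0.006, -1.3, 1.3, 8.1, 0.08, -0.0444, -0.017, 0.0045, -1.3, 1.3, 8.1, 0.08, 0, 0, 0, 0, 0, 0, 0.08]}}

```text
time_s: 15.25
tcp_pos: [477.3, -327.2, 329.2]
eef_rot: [[-0.06, 0.998, -0.008], [0.998, 0.06, 0.002], [0.002, -0.008, -1.0]]
contact_force: [-0.6, 0.4, 0.6]
opening: 80.1
```

Call:
{"method": "jog_arm", "body": {"series": [0, 0, 0, 0, 0, 0, 0.08, 0, 0, 0, 0, 0, 0, 0.08]}}

```text
time_s: 15.45
tcp_pos: [481.2, -318.3, 330.9]
eef_rot: [[-0.078, 0.997, -0.006], [0.997, 0.078, 0.004], [0.004, -0.005, -1.0]]
contact_force: [0.3, 0.6, -0.3]
opening: 79.8
```

```bash
python3 - <<'E'
from h import *
c=wsnap('w6.png'); s=r.observe(); print(s['time_s'],s['tcp_pos'],s['eef_rot'].round(3).tolist(),s['joints'][6])
rounds(c)
E
```

```text
15.5 [ 481.54010724 -317.91886641  331.21127036] [[-0.079, 0.997, -0.005], [0.997, 0.079, 0.003], [0.004, -0.005, -1.0]] 0.38097300056418776
px [359. 215.] xy 539.2 -373.8 ax 59.4 61.9 depth z [ 538.5 -372.7   15.1]
px [287. 207.] xy 435.1 -370.9 ax 59.6 62.2 depth z [ 434.5 -370.5   15. ]
px [462. 210.] xy 684.5 -356.6 ax 68.7 151.5 depth z [ 671.9 -350.1   35.6]
px [368. 150.] xy 541.3 -282.5 ax 59.3 60.6 depth z [ 540.8 -282.    15.6]
px [297. 145.] xy 444.8 -283.2 ax 59.0 59.8 depth z [ 443.7 -281.5   15.4]
```

View pics/w6.png

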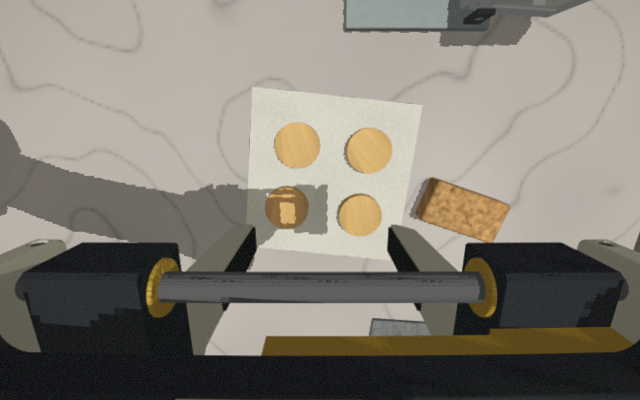

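```bash
python3 - <<'E'
from h import *
plan([444.8,-283.2,88],down(94.25),0.08)
E
```

```text
from [ 481.5 -317.9  331.2] d [ -36.7   34.7 -243.2] need 6
6 x [0.0061, -0.0055, 0.0406, -0.05, -0.03, 0.05, 0.08]
```

Call:
{"method": "jog_arm", "body": {"series": [0.018, -0.0165, 0.04, -0.3, -0.2, 0.2, 0.08, 0.0186, -0.0165, 0.04, 0, 0, 0, 0.08, 0, 0, 0.04, 0, 0, 0, 0.08, 0, 0, 0.04, 0, 0, 0, 0.08, 0, 0, 0.04, 0, 0, 0, 0.08, 0, 0, 0.03, 0, 0, 0, 0.08, 0, 0, 0.008, 0, 0, 0, 0.08, 0, 0, 0, 0, 0, 0, 0.08, 0, 0, 0, 0, 0, 0, 0.08], "force": 15}}

```text
time_s: 16.4
tcp_pos: [446.5, -285.2, 95.0]
eef_rot: [[-0.074, 0.997, 0.002], [0.997, 0.074, -0.001], [-0.001, 0.002, -1.0]]
contact_force: [-0.3, 0.3, 1.0]
opening: 79.9
```

```bash
python3 - <<'E'
from h import *
plan([444.8,-283.2,88],down(94.25),0.08)
E
```

```text
from [ 446.5 -285.2   95. ] d [-1.7  2.  -7. ] need 1
1 x [0.0021, -0.0016, 0.007, 0.13, 0.08, -0.03, 0.08]
```

Call:
{"method": "jog_arm", "body": {"series": [0.002, -0.0015, 0.007, 0, 0, 0, 0.08, 0, 0, 0, 0, 0, 0, 0.08, 0, 0, 0, 0, 0, 0, 0.05, 0, 0, 0, 0, 0, 0, 0.05, 0, 0, 0, 0, 0, 0, 0.05, 0, 0, 0, 0, 0, 0, 0.05, 0, 0, 0, 0, 0, 0, 0.05, 0, 0, 0, 0, 0, 0, 0.05]}}

```text
time_s: 17.2
tcp_pos: [444.3, -283.8, 87.1]
eef_rot: [[-0.072, 0.997, 0.002], [0.997, 0.072, -0.001], [-0.001, 0.002, -1.0]]
contact_force: [0.6, 0.0, 6.7]
opening: 61.7
```

```bash
python3 - <<'E'
from h import *
s=r.observe();print(s['tcp_pos'],s['contact_force'],s['opening'])
P=st(-10,-57.5,0);print(P)
s['tcp_pos']=s['tcp_pos']+[0,0,150]
plan(P+[0,0,180],down(4.25),0.05,s=s)
E
```

```text
[ 444.34577805 -283.80873318   87.13512487] [5.56499705e-01 1.38987137e-03 6.73855341e+00] 61.68180837036378
[569.28873634 -46.08297055   0.        ]
from [ 444.3 -283.8  237.1] d [124.9 237.7 -57.1] need 11
0.0207, 0.0129, 0.0052, 0.01, -0, 8.17, 0.05, 0.0224, 0.0098, 0.0052, 0.01, -0, 8.17, 0.05, 0.0235, 0.0065, 0.0052, 0.01, -0, 8.17, 0.05, 0.0242, 0.0031, 0.0052, 0.01, -0, 8.17, 0.05, 0.0244, -0.0004, 0.0052, 0.01, -0, 8.17, 0.05, 0.0241, -0.0038, 0.0052, 0.01, -0, 8.17, 0.05, 0.0233, -0.0072, 0.0052, 0.01, -0, 8.17, 0.05, 0.0221, -0.0105, 0.0052, 0.01, -0, 8.17, 0.05, 0.0204, -0.0135, 0.0052, 0.01, -0, 8.17, 0.05, 0.0182, -0.0162, 0.0052, 0.01, -0, 8.17, 0.05, 0.0157, -0.0187, 0.0052, 0.01, -0, 8.17, 0.05
```

Call:
{"method": "jog_arm", "body": {"series": [0, 0, -0.02, 0, 0, 0, 0.05, 0, 0, -0.04, 0, 0, 0, 0.05, 0, 0, -0.045, 0, 0, 0, 0.05, 0, 0, -0.045, 0, 0, 0, 0.05, 0, 0, 0, 0, 0, 0, 0.05]}}

```text
time_s: 17.7
tcp_pos: [445.7, -284.4, 241.8]
eef_rot: [[-0.072, 0.997, 0.009], [0.997, 0.072, -0.005], [-0.006, 0.008, -1.0]]
contact_force: [-0.0, -0.8, -0.7]
opening: 61.3
```

Call:
{"method": "jog_arm", "body": {"series": [0.0207, 0.013, 0, 0, 0, 8.2, 0.05, 0.0224, 0.01, 0, 0, 0, 8.2, 0.05, 0.0235, 0.0065, 0, 0, 0, 8.2, 0.05, 0.0242, 0.003, 0, 0, 0, 8.2, 0.05, 0.0244, 0, 0, 0, 0, 8.2, 0.05, 0.024, -0.004, 0, 0, 0, 8.2, 0.05, 0.0233, -0.007, 0, 0, 0, 8.2, 0.05, 0.022, -0.0105, 0, 0, 0, 8.2, 0.05, 0.0204, -0.0135, 0, 0, 0, 8.2, 0.05, 0.018, -0.0162, 0, 0, 0, 8.2, 0.05, 0.0157, -0.0187, 0, 0, 0, 8, 0.05, 0, 0, 0, 0, 0, 0, 0.05]}}

```text
time_s: 18.9
tcp_pos: [570.7, -42.6, 235.7]
eef_rot: [[0.997, 0.074, 0.001], [0.074, -0.997, -0.0], [0.001, 0.0, -1.0]]
contact_force: [-0.5, -1.0, -0.9]
opening: 61.5
```

Call:
{"method": "jog_arm", "body": {"series": [0, 0, 0, 0, 0, 0, 0.05, 0, 0, 0, 0, 0, 0, 0.05]}}

```text
time_s: 19.1
tcp_pos: [568.8, -47.4, 236.3]
eef_rot: [[0.997, 0.073, 0.0], [0.073, -0.997, -0.002], [0.0, 0.002, -1.0]]
contact_force: [-0.6, 0.5, 0.3]
opening: 61.8
```

```bash
python3 - <<'E'
from h import *
s=r.observe();print(s['tcp_pos'],s['contact_force'],s['opening'],s['joints'])
plan(st(-10,-57.5,106),down(4.25),0.05)
E
```

```text
[568.84811056 -47.44285647 236.34767446] [-0.57420044  0.467494    0.25549611] 61.845576612831735 [-0.1266146   0.50502828  0.15719411  2.02681785 -0.12816699  0.61857248
 -1.38175276]
from [568.8 -47.4 236.3] d [   0.4    1.4 -130.3] need 3
3 x [0.0002, -0.0005, 0.0434, 0.03, -0.0, -0.02, 0.05]
```

Call:
{"method": "jog_arm", "body": {"series": [0, -0.0015, 0.04, 0, 0, 0, 0.05, 0, 0, 0.04, 0, 0, 0, 0.05, 0, 0, 0.03, 0, 0, 0, 0.05, 0, 0, 0.014, 0, 0, 0, 0.05, 0, 0, 0.004, 0, 0, 0, 0.05, 0, 0, 0, 0, 0, 0, 0.05, 0, 0, 0, 0, 0, 0, 0.05]}}

```text
time_s: 19.8
tcp_pos: [570.2, -45.4, 110.1]
eef_rot: [[0.997, 0.072, 0.003], [0.072, -0.997, -0.001], [0.003, 0.001, -1.0]]
contact_force: [0.6, 0.3, -1.0]
opening: 61.6
```

```bash
python3 - <<'E'
from h import *
s=r.observe();print(s['tcp_pos'],s['contact_force'],s['opening'])
plan(st(-10,-57.5,105.5),down(4.25),0.05)
E
```

```text
[570.22458066 -45.42056496 110.07018572] [ 0.61478412  0.30344268 -1.01093083] 61.621713967949994
from [570.2 -45.4 110.1] d [-0.9 -0.7 -4.6] need 1
1 x [-0.001, 0.0006, 0.0046, 0.07, -0.18, -0.11, 0.05]
```

Call:
{"method": "jog_arm", "body": {"series": [-0.001, 0, 0.004, 0, 0, 0, 0.05, 0, 0, 0.001, 0, 0, 0, 0.05, 0, 0, 0, 0, 0, 0, 0.064, 0, 0, 0, 0, 0, 0, 0.07, 0, 0, 0, 0, 0, 0, 0.08, 0, 0, 0, 0, 0, 0, 0.08, 0, 0, 0, 0, 0, 0, 0.08, 0, 0, -0.02, 0, 0, 0, 0.08, 0, 0, -0.04, 0, 0, 0, 0.08, 0, 0, -0.045, 0, 0, 0, 0.08, 0, 0, -0.045, 0, 0, 0, 0.08, 0, 0, -0.045, 0, 0, 0, 0.08]}}

```text
time_s: 21.0
tcp_pos: [568.0, -45.0, 300.6]
eef_rot: [[0.997, 0.072, 0.001], [0.072, -0.997, -0.001], [0.001, 0.001, -1.0]]
contact_force: [0.6, 0.1, 0.3]
opening: 79.9
```

```bash
cat >> h.py <<'E'
def stack(c,z,f=None):
    "orange top of the stack seen from c, circle fit on plane z, in station axes"
    W,p=cloud(c); q=(W-O)@S; m=cv2.inRange(cv2.cvtColor(c['image'],cv2.COLOR_BGR2HSV),(5,60,60),(22,255,255))
    m[~((abs(q[...,0]+10)<55)&(abs(q[...,1]+57.5)<55)&(abs(q[...,2]-z)<7))]=0
    w=q[m>0]; print('stack n',(m>0).sum(),'depth mean',w.mean(0).round(1),'range',((np.percentile(w,2,axis=0)+np.percentile(w,98,axis=0))/2).round(1))
    k=max(cv2.findContours(m,cv2.RETR_EXTERNAL,cv2.CHAIN_APPROX_NONE)[0],key=cv2.contourArea)
    P=np.array([(onplane(c,p,u[0],z)-O)@S for u in cv2.convexHull(k)],np.float32)[:,:2]; print('ellipse',np.round(cv2.fitEllipse(P)[0],1),np.round(cv2.fitEllipse(P)[1],1),'circ',np.round(cv2.minEnclosingCircle(P)[0],1))
E
python3 - <<'E'
from h import *
for n in('scene','side'):
    c=snap(n,n+'7.png'); stack(c,34); panel(c)
s=r.observe();print(s['time_s'],s['tcp_pos'])
E
```

```text
h.py:53: RuntimeWarning: Mean of empty slice.
  w=q[m>0]; print('stack n',(m>0).sum(),'depth mean',w.mean(0).round(1),'range',((np.percentile(w,2,axis=0)+np.percentile(w,98,axis=0))/2).round(1))
  ret = um.true_divide(
Traceback (most recent call last):
  File "h.py", line 53, in stack
    w=q[m>0]; print('stack n',(m>0).sum(),'depth mean',w.mean(0).round(1),'range',((np.percentile(w,2,axis=0)+np.percentile(w,98,axis=0))/2).round(1))
                                                                                    ~~~~~~~~~~~~~^^^^^^^^^^^^
IndexError: index -1 is out of bounds for axis 0 with size 0
```

```bash
python3 - <<'E'
from h import *
c=snap('side','side7.png'); 
cv2.imwrite('pics/s7z.png',cv2.resize(c['image'][100:280,230:470],None,fx=3,fy=3,interpolation=cv2.INTER_CUBIC))
try: stack(c,34)
except Exception as e: print(e)
panel(c); rounds(c)
E
```

```text
stack n 345 depth mean [-10.8 -54.5  31.3] range [-10.5 -55.   31.1]
OpenCV(4.12.0) /io/opencv/modules/imgproc/src/shapedescr.cpp:356: error: (-215:Assertion failed) n >= 0 && (depth == CV_32F || depth == CV_32S) in function 'fitEllipseNoDirect'

panel 239 [[-50.4, 91.9, 65.5], [-9.4, 103.1, 88.2], [43.9, 109.4, 92.9]] [-0.028  0.981 -0.192]
px [235. 313.] xy 472.1 324.9 ax 140.8 165.8 depth z [456.8 335.3  53.1]
px [ 40. 312.] xy 818.4 635.0 ax 248.2 365.7 depth z [739.9 642.5  85. ]
px [634. 235.] xy -88.0 -498.0 ax 42.4 142.3 depth z [ -86.6 -513.     7.6]
px [284. 226.] xy 569.1 88.9 ax 50.7 164.4 depth z [555.1 107.2  53.9]
px [323. 196.] xy 577.4 -52.2 ax 59.5 68.6 depth z [571.2 -45.9  28.7]
px [439. 163.] xy 428.6 -364.2 ax 58.0 67.8 depth z [ 431.  -363.7   14.6]
px [389. 161.] xy 535.5 -274.8 ax 57.7 66.9 depth z [ 538.9 -278.4   13.2]
px [410. 145.] xy 533.5 -366.7 ax 57.7 69.5 depth z [ 539.1 -370.9   12.9]
px [227. 142.] xy 929.3 -5.8 ax 21.9 93.4 depth z [930.6  -6.7  15.3]
px [633. 139.] xy 57.0 -873.9 ax 56.6 137.7 depth z [   85.2 -1340.   -298.1]
px [369. 124.] xy 680.1 -355.1 ax 79.4 146.5 depth z [ 671.6 -344.3   31.1]
px [595. 115.] xy 186.0 -890.5 ax 124.5 178.2 depth z [  265.9 -1369.   -301.4]
px [596.  78.] xy 254.6 -1087.1 ax 201.6 267.8 depth z [  282.4 -1157.    -15.6]
px [606.  45.] xy 343.5 -1357.4 ax 285.3 397.7 depth z [  293.9 -1131.4   127.6]
px [611.   9.] xy 398.5 -1672.1 ax 261.3 384.1 depth z [  315.4 -1094.4   266.6]
```

View pics/s7z.png

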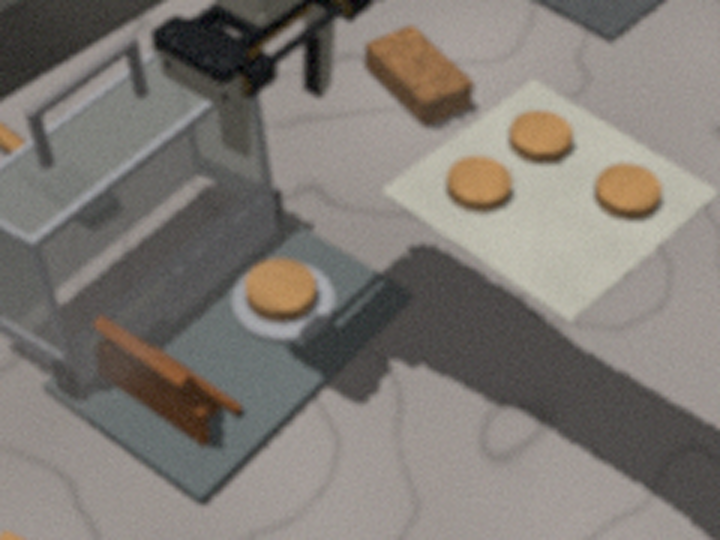

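Round 1 sits centred on the plate; the three others are unmoved. Next: round at (541,-282).

```bash
sed -i 's/np.float32)\[:,:2\]; print(.ellipse/np.float32)[:,:2].copy(); print("ellipse/; s/"ellipse'"'"'/"ellipse"/' h.py; python3 - <<'E'
from h import *
s=r.observe();print(s['tcp_pos'])
plan([541.3,-282.5,200],down(94.25),0.08)
E
```

```text
[570.34482472 -45.37847885 304.48952105]
from [570.3 -45.4 304.5] d [ -29.  -237.1 -104.5] need 11
-0.0043, 0.0213, 0.0095, 0.05, -0.04, -8.19, 0.08, -0.0073, 0.0205, 0.0095, 0.05, -0.04, -8.19, 0.08, -0.0101, 0.0192, 0.0095, 0.05, -0.04, -8.19, 0.08, -0.0127, 0.0176, 0.0094, 0.05, -0.04, -8.19, 0.08, -0.0151, 0.0156, 0.0094, 0.05, -0.04, -8.19, 0.08, -0.0172, 0.0133, 0.0094, 0.05, -0.04, -8.19, 0.08, -0.0189, 0.0107, 0.0094, 0.05, -0.04, -8.19, 0.08, -0.0202, 0.0079, 0.0094, 0.05, -0.04, -8.19, 0.08, -0.0212, 0.005, 0.0095, 0.05, -0.04, -8.19, 0.08, -0.0216, 0.0019, 0.0095, 0.05, -0.04, -8.19, 0.08, -0.0217, -0.0012, 0.0095, 0.05, -0.04, -8.19, 0.08
```

Call:
{"method": "jog_arm", "body": {"series": [-0.0043, 0.0213, 0.0095, 0, 0, -8.2, 0.08, -0.0073, 0.0205, 0.0095, 0, 0, -8.2, 0.08, -0.01, 0.0192, 0.0095, 0, 0, -8.2, 0.08, -0.0127, 0.0176, 0.0095, 0, 0, -8.2, 0.08, -0.015, 0.0156, 0.0095, 0, 0, -8.2, 0.08, -0.0172, 0.0133, 0.0095, 0, 0, -8.2, 0.08, -0.019, 0.0107, 0.0095, 0, 0, -8.2, 0.08, -0.02, 0.008, 0.0095, 0, 0, -8.2, 0.08, -0.0212, 0.005, 0.0095, 0, 0, -8.2, 0.08, -0.0216, 0.002, 0.0095, 0, 0, -8.2, 0.08, -0.0217, -0.001, 0.0095, 0, 0, -8, 0.08, 0, 0, 0.04, 0, 0, 0, 0.08]}}

```text
time_s: 22.3
tcp_pos: [539.8, -286.8, 155.8]
eef_rot: [[-0.072, 0.997, 0.006], [0.997, 0.072, -0.004], [-0.004, 0.006, -1.0]]
contact_force: [0.3, -0.6, -0.5]
opening: 79.9
```

Call:
{"method": "jog_arm", "body": {"series": [0, 0, 0.04, 0, 0, 0, 0.08, 0, 0, 0.02, 0, 0, 0, 0.08, 0, 0, 0, 0, 0, 0, 0.08, 0, 0, 0, 0, 0, 0, 0.08]}}

```text
time_s: 22.7
tcp_pos: [539.6, -281.9, 94.2]
eef_rot: [[-0.073, 0.997, 0.0], [0.997, 0.073, -0.0], [-0.0, 0.0, -1.0]]
contact_force: [-0.3, 0.9, -0.3]
opening: 80.0
```

```bash
python3 - <<'E'
from h import *
plan([541.3,-282.5,89],down(94.25),0.08)
E
```

```text
from [ 539.6 -281.9   94.2] d [ 1.7 -0.6 -5.2] need 1
1 x [-0.0008, 0.0017, 0.0052, 0.03, 0.01, -0.08, 0.08]
```

Call:
{"method": "jog_arm", "body": {"series": [-0.001, 0.0015, 0.005, 0, 0, 0, 0.08, 0, 0, 0, 0, 0, 0, 0.08, 0, 0, 0, 0, 0, 0, 0.05, 0, 0, 0, 0, 0, 0, 0.05, 0, 0, 0, 0, 0, 0, 0.05, 0, 0, 0, 0, 0, 0, 0.05, 0, 0, 0, 0, 0, 0, 0.05, 0, 0, 0, 0, 0, 0, 0.05]}}

```text
time_s: 23.5
tcp_pos: [541.4, -283.1, 90.0]
eef_rot: [[-0.072, 0.997, 0.002], [0.997, 0.072, -0.001], [-0.001, 0.002, -1.0]]
contact_force: [-1.3, 0.2, 6.1]
opening: 61.4
```

```bash
python3 - <<'E'
from h import *
s=r.observe();print(s['tcp_pos'],s['contact_force'],s['opening'])
s['tcp_pos']=s['tcp_pos']+[0,0,155]
plan(st(-10,-57.5,242),down(4.25),0.05,s=s)
E
```

```text
[ 541.39205977 -283.11209513   89.97017267] [-1.34809411  0.23563545  6.1399833 ] 61.37935944712012
from [ 541.4 -283.1  245. ] d [ 27.9 237.   -3. ] need 11
0.0213, 0.0041, 0.0002, 0.01, -0, 8.17, 0.05, 0.0217, 0.001, 0.0002, 0.01, -0, 8.17, 0.05, 0.0216, -0.0021, 0.0002, 0.01, -0, 8.17, 0.05, 0.0211, -0.0051, 0.0002, 0.01, -0, 8.17, 0.05, 0.0201, -0.0081, 0.0002, 0.01, -0, 8.17, 0.05, 0.0188, -0.0108, 0.0002, 0.01, -0, 8.17, 0.05, 0.0171, -0.0134, 0.0003, 0.01, -0, 8.17, 0.05, 0.015, -0.0157, 0.0003, 0.01, -0, 8.17, 0.05, 0.0126, -0.0177, 0.0003, 0.01, -0, 8.17, 0.05, 0.01, -0.0193, 0.0003, 0.01, -0, 8.17, 0.05, 0.0071, -0.0205, 0.0003, 0.01, -0, 8.17, 0.05
```

Call:
{"method": "jog_arm", "body": {"series": [0, 0, -0.02, 0, 0, 0, 0.05, 0, 0, -0.045, 0, 0, 0, 0.05, 0, 0, -0.045, 0, 0, 0, 0.05, 0, 0, -0.045, 0, 0, 0, 0.05]}}

```text
time_s: 23.9
tcp_pos: [540.7, -282.7, 245.8]
eef_rot: [[-0.073, 0.997, 0.001], [0.997, 0.073, -0.0], [-0.0, 0.001, -1.0]]
contact_force: [1.1, -0.6, -1.1]
opening: 61.4
```

Call:
{"method": "jog_arm", "body": {"series": [0.0213, 0.004, 0, 0, 0, 8.2, 0.05, 0.0217, 0.001, 0, 0, 0, 8.2, 0.05, 0.0216, -0.002, 0, 0, 0, 8.2, 0.05, 0.021, -0.005, 0, 0, 0, 8.2, 0.05, 0.02, -0.008, 0, 0, 0, 8.2, 0.05, 0.0188, -0.0108, 0, 0, 0, 8.2, 0.05, 0.017, -0.0134, 0, 0, 0, 8.2, 0.05, 0.015, -0.0157, 0, 0, 0, 8.2, 0.05, 0.0126, -0.0177, 0, 0, 0, 8.2, 0.05, 0.01, -0.0193, 0, 0, 0, 8.2, 0.05, 0.007, -0.0205, 0, 0, 0, 8, 0.05, 0, 0, 0.03, 0, 0, 0, 0.05]}}

```text
time_s: 25.1
tcp_pos: [571.6, -42.4, 216.5]
eef_rot: [[0.997, 0.072, 0.007], [0.072, -0.997, 0.0], [0.007, 0.0, -1.0]]
contact_force: [0.2, 0.3, -0.9]
opening: 61.6
```

Call:
{"method": "jog_arm", "body": {"series": [0, 0, 0.04, 0, 0, 0, 0.05, 0, 0, 0.03, 0, 0, 0, 0.05, 0, 0, 0.01, 0, 0, 0, 0.05, 0, 0, 0, 0, 0, 0, 0.05, 0, 0, 0, 0, 0, 0, 0.05]}}

```text
time_s: 25.6
tcp_pos: [570.1, -46.5, 135.2]
eef_rot: [[0.997, 0.072, 0.002], [0.072, -0.997, -0.001], [0.002, 0.001, -1.0]]
contact_force: [-0.5, -0.5, 0.3]
opening: 61.6
```

```bash
python3 - <<'E'
from h import *
s=r.observe();print(s['tcp_pos'],s['contact_force'],s['opening'])
plan(st(-10,-57.5,124.5),down(4.25),0.05)
E
```

```text
[570.06243916 -46.5243558  135.20586238] [-0.51857867 -0.53211433  0.28552557] 61.561969843930854
from [570.1 -46.5 135.2] d [ -0.8   0.4 -10.7] need 1
1 x [-0.0008, -0.0005, 0.0107, 0.06, -0.13, -0.11, 0.05]
```

Call:
{"method": "jog_arm", "body": {"series": [-0.001, 0, 0.007, 0, 0, 0, 0.05, 0, 0, 0.004, 0, 0, 0, 0.05, 0, 0, 0, 0, 0, 0, 0.05, 0, 0, 0, 0, 0, 0, 0.064, 0, 0, 0, 0, 0, 0, 0.07, 0, 0, 0, 0, 0, 0, 0.08, 0, 0, 0, 0, 0, 0, 0.08, 0, 0, -0.02, 0, 0, 0, 0.08, 0, 0, -0.04, 0, 0, 0, 0.08, 0, 0, -0.045, 0, 0, 0, 0.08, 0, 0, -0.045, 0, 0, 0, 0.08, 0, 0, -0.03, 0, 0, 0, 0.08]}}

```text
time_s: 26.8
tcp_pos: [568.7, -46.4, 306.5]
eef_rot: [[0.997, 0.072, 0.004], [0.072, -0.997, -0.001], [0.004, 0.001, -1.0]]
contact_force: [-0.1, 0.9, -0.2]
opening: 79.8
```

```bash
python3 - <<'E'
from h import *
c=snap('side','side8.png'); stack(c,50); panel(c); rounds(c)
plan([435.1,-371,200],down(94.25),0.08)
E
```

```text
stack n 350 depth mean [-11.3 -56.3  47.4] range [-11.2 -56.6  47.4]
ellipse [-13.1 -54.1] [60.4 65.5] circ [-12.9 -54.1]
panel 241 [[-50.2, 90.0, 64.1], [-10.3, 103.5, 88.0], [44.9, 109.7, 93.3]] [-0.017  0.957 -0.289]
px [235. 314.] xy 472.0 324.9 ax 141.0 165.7 depth z [456.8 335.3  53.1]
px [ 46. 311.] xy 817.8 633.8 ax 252.3 363.8 depth z [735.1 633.1  83.9]
px [634. 235.] xy -87.9 -498.4 ax 42.8 141.4 depth z [ -86.7 -513.8    6.9]
px [283. 226.] xy 569.1 89.0 ax 51.5 164.8 depth z [550.3 110.4  65. ]
px [323. 194.] xy 582.9 -58.6 ax 62.1 86.9 depth z [563.3 -38.3  49. ]
px [439. 163.] xy 428.5 -364.1 ax 58.3 67.4 depth z [ 430.9 -363.5   14.8]
px [410. 145.] xy 533.5 -366.6 ax 57.4 68.6 depth z [ 540.  -372.3   11.4]
px [227. 142.] xy 928.5 -5.6 ax 21.4 93.6 depth z [927.1  -4.8  18.7]
px [633. 139.] xy 56.8 -872.6 ax 57.6 140.3 depth z [   83.  -1335.8  -299.4]
px [369. 124.] xy 680.0 -355.0 ax 79.6 146.7 depth z [ 669.2 -341.6   30.3]
px [593. 115.] xy 189.7 -890.8 ax 126.2 183.3 depth z [  270.6 -1351.3  -294. ]
px [595.  78.] xy 258.8 -1086.8 ax 202.6 282.3 depth z [  283.7 -1146.7   -11.2]
px [604.  42.] xy 339.9 -1348.6 ax 285.4 404.6 depth z [  308.  -1161.4   124.4]
px [610.   9.] xy 406.4 -1665.8 ax 267.3 385.2 depth z [  317.6 -1090.9   266.9]
from [570.  -46.7 310.2] d [-134.9 -324.3 -110.2] need 11
-0.0144, 0.0285, 0.0099, 0.04, -0.03, -8.19, 0.08, -0.0184, 0.0262, 0.0099, 0.04, -0.03, -8.19, 0.08, -0.0219, 0.0233, 0.0099, 0.04, -0.03, -8.19, 0.08, -0.025, 0.0199, 0.0099, 0.04, -0.03, -8.19, 0.08, -0.0276, 0.0162, 0.0099, 0.04, -0.03, -8.19, 0.08, -0.0296, 0.0121, 0.0099, 0.04, -0.03, -8.19, 0.08, -0.031, 0.0078, 0.0099, 0.04, -0.03, -8.19, 0.08, -0.0318, 0.0033, 0.0099, 0.04, -0.03, -8.19, 0.08, -0.0319, -0.0013, 0.0099, 0.04, -0.03, -8.19, 0.08, -0.0314, -0.0058, 0.01, 0.04, -0.03, -8.19, 0.08, -0.0303, -0.0102, 0.01, 0.04, -0.03, -8.19, 0.08
```

Call:
{"method": "jog_arm", "body": {"series": [-0.0144, 0.0285, 0.01, 0, 0, -8.2, 0.08, -0.0184, 0.026, 0.01, 0, 0, -8.2, 0.08, -0.022, 0.0233, 0.01, 0, 0, -8.2, 0.08, -0.025, 0.02, 0.01, 0, 0, -8.2, 0.08, -0.0276, 0.0162, 0.01, 0, 0, -8.2, 0.08, -0.0296, 0.012, 0.01, 0, 0, -8.2, 0.08, -0.031, 0.0078, 0.01, 0, 0, -8.2, 0.08, -0.0318, 0.0033, 0.01, 0, 0, -8.2, 0.08, -0.032, -0.0013, 0.01, 0, 0, -8.2, 0.08, -0.0314, -0.006, 0.01, 0, 0, -8.2, 0.08, -0.0303, -0.01, 0.01, 0, 0, -8, 0.08, 0, 0, 0.04, 0, 0, 0, 0.08]}}

```text
time_s: 28.05
tcp_pos: [431.2, -377.4, 154.9]
eef_rot: [[-0.07, 0.998, 0.005], [0.998, 0.07, -0.006], [-0.006, 0.005, -1.0]]
contact_force: [1.0, -0.4, 0.1]
opening: 79.9
```

Call:
{"method": "jog_arm", "body": {"series": [0, 0, 0.04, 0, 0, 0, 0.08, 0, 0, 0.02, 0, 0, 0, 0.08, 0, 0, 0, 0, 0, 0, 0.08, 0, 0, 0, 0, 0, 0, 0.08]}}

```text
time_s: 28.45
tcp_pos: [433.4, -370.8, 93.4]
eef_rot: [[-0.073, 0.997, 0.001], [0.997, 0.073, -0.0], [-0.0, 0.001, -1.0]]
contact_force: [-0.2, 0.2, 0.3]
opening: 80.3
```

```bash
python3 - <<'E'
from h import *
plan([435.1,-371,90],down(94.25),0.08)
E
```

```text
from [ 433.4 -370.8   93.4] d [ 1.7 -0.2 -3.4] need 1
1 x [-0.0003, 0.0017, 0.0034, 0.05, 0.03, -0.08, 0.08]
```

Call:
{"method": "jog_arm", "body": {"series": [0, 0.0015, 0.004, 0, 0, 0, 0.08, 0, 0, 0, 0, 0, 0, 0.08, 0, 0, 0, 0, 0, 0, 0.05, 0, 0, 0, 0, 0, 0, 0.05, 0, 0, 0, 0, 0, 0, 0.05, 0, 0, 0, 0, 0, 0, 0.05, 0, 0, 0, 0, 0, 0, 0.05, 0, 0, 0, 0, 0, 0, 0.05]}}

```text
time_s: 29.25
tcp_pos: [434.9, -371.0, 89.8]
eef_rot: [[-0.072, 0.997, 0.002], [0.997, 0.072, -0.001], [-0.001, 0.002, -1.0]]
contact_force: [-0.2, 1.4, 6.7]
opening: 61.6
```

```bash
python3 - <<'E'
from h import *
s=r.observe();print(s['tcp_pos'],s['contact_force'],s['opening'])
s['tcp_pos']=s['tcp_pos']+[0,0,155]
plan(st(-10,-57.5,s['tcp_pos'][2]),down(4.25),0.05,s=s)
E
```

```text
[ 434.90687342 -370.9865186    89.84856028] [-0.20222023  1.43247343  6.7346641 ] 61.61889507257655
from [ 434.9 -371.   244.8] d [134.4 324.9   0. ] need 11
0.0286, 0.0143, -0, 0.01, -0, 8.17, 0.05, 0.0303, 0.0101, -0, 0.01, -0, 8.17, 0.05, 0.0315, 0.0057, -0, 0.01, -0, 8.17, 0.05, 0.0319, 0.0012, -0, 0.01, -0, 8.17, 0.05, 0.0318, -0.0034, -0, 0.01, -0, 8.17, 0.05, 0.031, -0.0079, -0, 0.01, -0, 8.17, 0.05, 0.0295, -0.0122, -0, 0.01, -0, 8.17, 0.05, 0.0275, -0.0163, -0, 0.01, -0, 8.17, 0.05, 0.0249, -0.02, -0, 0.01, -0, 8.17, 0.05, 0.0218, -0.0234, -0, 0.01, -0, 8.17, 0.05, 0.0183, -0.0262, -0, 0.01, -0, 8.17, 0.05
```

Target TCP for release on the third level: 50 + 90 = 140.

Call:
{"method": "jog_arm", "body": {"series": [0, 0, -0.02, 0, 0, 0, 0.05, 0, 0, -0.045, 0, 0, 0, 0.05, 0, 0, -0.045, 0, 0, 0, 0.05, 0, 0, -0.045, 0, 0, 0, 0.05]}}

```text
time_s: 29.65
tcp_pos: [434.3, -370.5, 245.9]
eef_rot: [[-0.073, 0.997, 0.001], [0.997, 0.073, -0.0], [-0.0, 0.001, -1.0]]
contact_force: [1.1, -0.8, -0.5]
opening: 61.7
```

Call:
{"method": "jog_arm", "body": {"series": [0.0286, 0.0143, 0, 0, 0, 8.2, 0.05, 0.0303, 0.01, 0, 0, 0, 8.2, 0.05, 0.0315, 0.0057, 0, 0, 0, 8.2, 0.05, 0.032, 0.0012, 0, 0, 0, 8.2, 0.05, 0.0318, -0.0034, 0, 0, 0, 8.2, 0.05, 0.031, -0.008, 0, 0, 0, 8.2, 0.05, 0.0295, -0.0122, 0, 0, 0, 8.2, 0.05, 0.0275, -0.0163, 0, 0, 0, 8.2, 0.05, 0.025, -0.02, 0, 0, 0, 8.2, 0.05, 0.0218, -0.0234, 0, 0, 0, 8.2, 0.05, 0.0183, -0.0262, 0, 0, 0, 8, 0.05, 0, 0, 0.03, 0, 0, 0, 0.05]}}

```text
time_s: 30.85
tcp_pos: [573.1, -40.2, 216.4]
eef_rot: [[0.997, 0.074, 0.008], [0.074, -0.997, 0.001], [0.008, -0.001, -1.0]]
contact_force: [0.1, -0.3, -0.6]
opening: 61.3
```

Call:
{"method": "jog_arm", "body": {"series": [0, 0, 0.04, 0, 0, 0, 0.05, 0, 0, 0.02, 0, 0, 0, 0.05, 0, 0, 0, 0, 0, 0, 0.05, 0, 0, 0, 0, 0, 0, 0.05]}}

```text
time_s: 31.25
tcp_pos: [569.7, -46.1, 154.5]
eef_rot: [[0.997, 0.072, 0.001], [0.072, -0.997, -0.001], [0.001, 0.001, -1.0]]
contact_force: [-0.4, 0.1, 1.0]
opening: 61.9
```

```bash
python3 - <<'E'
from h import *
s=r.observe();print(s['tcp_pos'],s['contact_force'],s['opening'])
plan(st(-10,-57.5,140.5),down(4.25),0.05)
E
```

```text
[569.70154132 -46.08511114 154.48096439] [-0.36940323  0.11909233  0.99791834] 61.864144787364204
from [569.7 -46.1 154.5] d [ -0.4   0.  -14. ] need 1
1 x [-0.0004, -0.0, 0.014, 0.06, -0.04, -0.11, 0.05]
```

Call:
{"method": "jog_arm", "body": {"series": [0, 0, 0.01, 0, 0, 0, 0.05, 0, 0, 0.004, 0, 0, 0, 0.05, 0, 0, 0, 0, 0, 0, 0.05, 0, 0, 0, 0, 0, 0, 0.064, 0, 0, 0, 0, 0, 0, 0.07, 0, 0, 0, 0, 0, 0, 0.08, 0, 0, 0, 0, 0, 0, 0.08, 0, 0, -0.02, 0, 0, 0, 0.08, 0, 0, -0.04, 0, 0, 0, 0.08, 0, 0, -0.045, 0, 0, 0, 0.08, 0, 0, -0.045, 0, 0, 0, 0.08, 0, 0, -0.01, 0, 0, 0, 0.08]}}

```text
time_s: 32.45
tcp_pos: [570.9, -46.2, 305.2]
eef_rot: [[0.997, 0.072, 0.009], [0.072, -0.997, -0.001], [0.009, 0.001, -1.0]]
contact_force: [-0.1, 0.2, 0.7]
opening: 79.6
```

```bash
python3 - <<'E'
from h import *
c=snap('side','side9.png'); stack(c,66); panel(c); rounds(c)
plan([539.3,-373.8,200],down(94.25),0.08)
E
```

```text
stack n 358 depth mean [-12.5 -55.9  63.6] range [-12.5 -56.6  63.7]
ellipse [-13.9 -54.2] [60.5 64.7] circ [-14.5 -54. ]
panel 244 [[-50.1, 90.9, 63.5], [-10.4, 103.4, 88.4], [43.6, 109.3, 93.0]] [-0.022  0.966 -0.259]
px [235. 314.] xy 472.1 324.8 ax 140.9 166.0 depth z [458.3 334.7  50.3]
px [ 44. 312.] xy 816.7 633.6 ax 254.1 365.7 depth z [734.  635.8  84.4]
px [634. 235.] xy -87.8 -499.1 ax 42.5 146.2 depth z [ -85.3 -514.7    9.1]
px [283. 226.] xy 569.0 88.5 ax 50.8 162.0 depth z [546.7 113.1  70.8]
px [323. 192.] xy 588.3 -64.4 ax 62.7 103.7 depth z [557.1 -32.4  66.1]
px [410. 145.] xy 533.7 -366.7 ax 57.5 69.0 depth z [ 538.7 -370.3   13.6]
px [227. 142.] xy 929.9 -5.9 ax 21.5 92.1 depth z [928.9  -5.8  16.9]
px [633. 139.] xy 57.2 -873.6 ax 56.5 136.9 depth z [   82.8 -1332.3  -297. ]
px [369. 124.] xy 680.1 -355.2 ax 79.6 145.7 depth z [ 667.  -338.7   33.4]
px [593. 115.] xy 190.6 -890.4 ax 125.9 185.7 depth z [  269.6 -1357.3  -291.4]
px [596.  79.] xy 262.6 -1088.6 ax 204.4 281.4 depth z [  280.8 -1138.2    -9.9]
px [604.  44.] xy 347.5 -1355.8 ax 291.8 404.0 depth z [  298.8 -1134.1   128.1]
px [609.   9.] xy 408.4 -1662.7 ax 260.4 391.9 depth z [  319.7 -1087.2   267.3]
from [570.7 -46.  304.5] d [ -31.4 -327.8 -104.5] need 11
-0.0051, 0.0295, 0.0095, 0.04, -0.03, -8.19, 0.08, -0.0092, 0.0285, 0.0095, 0.04, -0.03, -8.19, 0.08, -0.0132, 0.0269, 0.0095, 0.04, -0.03, -8.19, 0.08, -0.0169, 0.0247, 0.0095, 0.04, -0.03, -8.19, 0.08, -0.0202, 0.0221, 0.0095, 0.04, -0.03, -8.19, 0.08, -0.0232, 0.019, 0.0094, 0.04, -0.03, -8.19, 0.08, -0.0256, 0.0155, 0.0094, 0.04, -0.03, -8.19, 0.08, -0.0276, 0.0117, 0.0095, 0.04, -0.03, -8.19, 0.08, -0.029, 0.0077, 0.0095, 0.04, -0.03, -8.19, 0.08, -0.0297, 0.0035, 0.0095, 0.04, -0.03, -8.19, 0.08, -0.0299, -0.0008, 0.0095, 0.04, -0.03, -8.19, 0.08
```

Call:
{"method": "jog_arm", "body": {"series": [-0.005, 0.0295, 0.0095, 0, 0, -8.2, 0.08, -0.0092, 0.0285, 0.0095, 0, 0, -8.2, 0.08, -0.0132, 0.027, 0.0095, 0, 0, -8.2, 0.08, -0.017, 0.0247, 0.0095, 0, 0, -8.2, 0.08, -0.02, 0.022, 0.0095, 0, 0, -8.2, 0.08, -0.0232, 0.019, 0.0095, 0, 0, -8.2, 0.08, -0.0256, 0.0155, 0.0095, 0, 0, -8.2, 0.08, -0.0276, 0.0117, 0.0095, 0, 0, -8.2, 0.08, -0.029, 0.0077, 0.0095, 0, 0, -8.2, 0.08, -0.0297, 0.0035, 0.0095, 0, 0, -8.2, 0.08, -0.03, -0.0008, 0.0095, 0, 0, -8, 0.08, 0, 0, 0.04, 0, 0, 0, 0.08]}}

```text
time_s: 33.7
tcp_pos: [537.5, -380.1, 156.7]
eef_rot: [[-0.071, 0.997, 0.005], [0.997, 0.071, -0.005], [-0.005, 0.005, -1.0]]
contact_force: [0.3, -0.5, -0.6]
opening: 80.2
```

Call:
{"method": "jog_arm", "body": {"series": [0, 0, 0.04, 0, 0, 0, 0.08, 0, 0, 0.02, 0, 0, 0, 0.08, 0, 0, 0, 0, 0, 0, 0.08, 0, 0, 0, 0, 0, 0, 0.08]}}

```text
time_s: 34.1
tcp_pos: [538.1, -373.5, 95.3]
eef_rot: [[-0.073, 0.997, 0.0], [0.997, 0.073, 0.001], [0.001, 0.0, -1.0]]
contact_force: [0.4, 0.1, 0.3]
opening: 80.3
```

```bash
python3 - <<'E'
from h import *
plan([539.3,-373.8,90],down(94.25),0.08)
E
```

```text
from [ 538.1 -373.5   95.3] d [ 1.2 -0.3 -5.3] need 1
1 x [-0.0004, 0.0012, 0.0053, 0.01, -0.03, -0.08, 0.08]
```

Call:
{"method": "jog_arm", "body": {"series": [0, 0.001, 0.005, 0, 0, 0, 0.08, 0, 0, 0, 0, 0, 0, 0.08, 0, 0, 0, 0, 0, 0, 0.05, 0, 0, 0, 0, 0, 0, 0.05, 0, 0, 0, 0, 0, 0, 0.05, 0, 0, 0, 0, 0, 0, 0.05, 0, 0, 0, 0, 0, 0, 0.05, 0, 0, 0, 0, 0, 0, 0.05]}}

```text
time_s: 34.9
tcp_pos: [539.5, -374.0, 91.6]
eef_rot: [[-0.072, 0.997, 0.002], [0.997, 0.072, -0.001], [-0.001, 0.002, -1.0]]
contact_force: [-0.9, 1.3, 5.5]
opening: 61.5
```

```bash
python3 - <<'E'
from h import *
s=r.observe();print(s['tcp_pos'],s['contact_force'],s['opening'])
s['tcp_pos']=s['tcp_pos']+[0,0,155]
plan(st(-10,-57.5,s['tcp_pos'][2]),down(4.25),0.05,s=s)
E
```

```text
[ 539.54252044 -373.99817919   91.59717924] [-0.85118459  1.2623361   5.52153832] 61.48689381320033
from [ 539.5 -374.   246.6] d [ 29.7 327.9   0. ] need 11
0.0295, 0.0049, -0, 0.01, -0, 8.17, 0.05, 0.0299, 0.0006, -0, 0.01, -0, 8.17, 0.05, 0.0297, -0.0037, -0, 0.01, -0, 8.17, 0.05, 0.0289, -0.0078, -0, 0.01, -0, 8.17, 0.05, 0.0275, -0.0119, -0, 0.01, -0, 8.17, 0.05, 0.0255, -0.0157, -0, 0.01, -0, 8.17, 0.05, 0.023, -0.0191, -0, 0.01, -0, 8.17, 0.05, 0.0201, -0.0222, -0, 0.01, -0, 8.17, 0.05, 0.0167, -0.0248, -0, 0.01, -0, 8.17, 0.05, 0.013, -0.027, -0, 0.01, -0, 8.17, 0.05, 0.0091, -0.0285, -0, 0.01, -0, 8.17, 0.05
```

Call:
{"method": "jog_arm", "body": {"series": [0, 0, -0.02, 0, 0, 0, 0.05, 0, 0, -0.045, 0, 0, 0, 0.05, 0, 0, -0.045, 0, 0, 0, 0.05, 0, 0, -0.045, 0, 0, 0, 0.05]}}

```text
time_s: 35.3
tcp_pos: [538.8, -373.5, 247.3]
eef_rot: [[-0.073, 0.997, 0.001], [0.997, 0.073, -0.0], [-0.0, 0.001, -1.0]]
contact_force: [0.5, -0.6, 0.3]
opening: 61.7
```

Call:
{"method": "jog_arm", "body": {"series": [0.0295, 0.005, 0, 0, 0, 8.2, 0.05, 0.03, 0.0006, 0, 0, 0, 8.2, 0.05, 0.0297, -0.0037, 0, 0, 0, 8.2, 0.05, 0.029, -0.008, 0, 0, 0, 8.2, 0.05, 0.0275, -0.012, 0, 0, 0, 8.2, 0.05, 0.0255, -0.0157, 0, 0, 0, 8.2, 0.05, 0.023, -0.019, 0, 0, 0, 8.2, 0.05, 0.02, -0.0222, 0, 0, 0, 8.2, 0.05, 0.0167, -0.0248, 0, 0, 0, 8.2, 0.05, 0.013, -0.027, 0, 0, 0, 8.2, 0.05, 0.009, -0.0285, 0, 0, 0, 8, 0.05, 0, 0, 0.03, 0, 0, 0, 0.05]}}

```text
time_s: 36.5
tcp_pos: [571.7, -40.3, 218.0]
eef_rot: [[0.997, 0.074, 0.007], [0.074, -0.997, 0.001], [0.007, -0.001, -1.0]]
contact_force: [1.1, 0.3, -1.4]
opening: 61.6
```

Call:
{"method": "jog_arm", "body": {"series": [0, 0, 0.03, 0, 0, 0, 0.05, 0, 0, 0.01, 0, 0, 0, 0.05, 0, 0, 0, 0, 0, 0, 0.05, 0, 0, 0, 0, 0, 0, 0.05]}}

```text
time_s: 36.9
tcp_pos: [569.8, -46.4, 176.5]
eef_rot: [[0.997, 0.072, 0.002], [0.072, -0.997, -0.001], [0.002, 0.001, -1.0]]
contact_force: [0.9, 0.1, -0.4]
opening: 61.4
```

```bash
python3 - <<'E'
from h import *
s=r.observe();print(s['tcp_pos'],s['contact_force'],s['opening'])
plan(st(-10,-57.5,158),down(4.25),0.05)
E
```

```text
[569.80042024 -46.36260337 176.46239667] [ 0.85940218  0.07700161 -0.39036311] 61.35224796678263
from [569.8 -46.4 176.5] d [ -0.5   0.3 -18.5] need 1
1 x [-0.0005, -0.0003, 0.0185, 0.06, -0.1, -0.14, 0.05]
```

Call:
{"method": "jog_arm", "body": {"series": [0, 0, 0.013, 0, 0, 0, 0.05, 0, 0, 0.005, 0, 0, 0, 0.05, 0, 0, 0, 0, 0, 0, 0.05, 0, 0, 0, 0, 0, 0, 0.064, 0, 0, 0, 0, 0, 0, 0.07, 0, 0, 0, 0, 0, 0, 0.08, 0, 0, 0, 0, 0, 0, 0.08, 0, 0, -0.02, 0, 0, 0, 0.08, 0, 0, -0.04, 0, 0, 0, 0.08, 0, 0, -0.045, 0, 0, 0, 0.08, 0, 0, -0.045, 0, 0, 0, 0.08, 0, 0, 0, 0, 0, 0, 0.08]}}

```text
time_s: 38.1
tcp_pos: [571.3, -46.2, 313.5]
eef_rot: [[0.997, 0.072, 0.011], [0.072, -0.997, -0.001], [0.011, 0.001, -1.0]]
contact_force: [0.7, 0.8, -1.2]
opening: 79.9
```

```bash
python3 - <<'E'
from h import *
c=snap('side','side10.png'); stack(c,82); panel(c)
cv2.imwrite('pics/s10z.png',cv2.resize(c['image'][60:280,210:400],None,fx=2.7,fy=2.7,interpolation=cv2.INTER_CUBIC))
W,p=cloud(c); q=(W-O)@S
# handle bar: points well above the guard, far back
m=(q[...,0]>110)&(q[...,0]<190)&(abs(q[...,1])<70)&(q[...,2]>205)&(q[...,2]<250)
print(m.sum(),np.percentile(q[m],[5,50,95],axis=0).round(1).tolist())
print(r.observe()['tcp_pos'])
E
```

```text
stack n 362 depth mean [-13.  -55.9  79.5] range [-13.2 -56.7  79.5]
ellipse [-14.9 -54.1] [60.  66.5] circ [-15.6 -53.4]
panel 244 [[-50.4, 90.0, 63.9], [-10.1, 103.4, 87.9], [44.6, 109.1, 93.2]] [-0.013  0.955 -0.298]
272 [[137.2, -52.6, 209.3], [141.3, 8.4, 225.2], [147.6, 61.2, 229.3]]
[570.32799125 -45.82507895 310.83185138]
```

View pics/s10z.png

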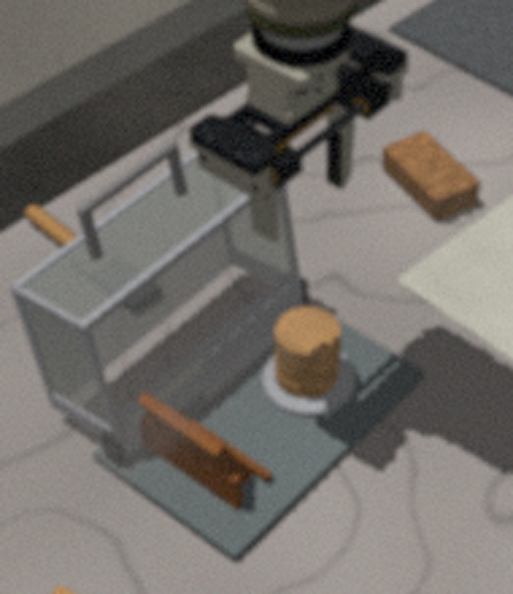

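Stack of four upright on the plate, panel leaning. Now closing the guard.

```bash
python3 - <<'E'
from h import *
s=r.observe(); s['tcp_pos']=s['tcp_pos']+[0,0,90]
plan([720,22.8,400],down(94.25),0.045,s=s)
th=np.linspace(1.7,-0.02,20); b=np.radians(15.57)+th
X=-208.7*np.cos(b);Z=208.7*np.sin(b)
print([f'{a/1000:.4f},{-c/1000:.4f}' for a,c in zip(np.diff(X),np.diff(Z))])
E
```

```text
from [570.3 -45.8 400.8] d [149.7  68.6  -0.8] need 11
0.014, -0.0052, 0.0002, 0.03, -0.03, -8.19, 0.045, 0.0146, -0.0032, 0.0002, 0.03, -0.03, -8.19, 0.045, 0.0149, -0.0011, 0.0002, 0.03, -0.03, -8.19, 0.045, 0.0149, 0.0011, 0.0002, 0.03, -0.03, -8.19, 0.045, 0.0146, 0.0032, 0.0001, 0.03, -0.03, -8.19, 0.045, 0.014, 0.0052, 0.0001, 0.03, -0.03, -8.19, 0.045, 0.0131, 0.0072, 0.0001, 0.03, -0.03, -8.19, 0.045, 0.012, 0.009, 0.0001, 0.03, -0.03, -8.19, 0.045, 0.0106, 0.0106, 0.0001, 0.03, -0.03, -8.19, 0.045, 0.009, 0.012, 0.0001, 0.03, -0.03, -8.19, 0.045, 0.0072, 0.0131, 0.0001, 0.03, -0.03, -8.19, 0.045
['-0.0177,-0.0066', '-0.0182,-0.0049', '-0.0186,-0.0033', '-0.0188,-0.0016', '-0.0189,0.0001', '-0.0188,0.0018', '-0.0186,0.0035', '-0.0182,0.0052', '-0.0176,0.0068', '-0.0169,0.0084', '-0.0161,0.0099', '-0.0151,0.0113', '-0.0141,0.0126', '-0.0129,0.0138', '-0.0116,0.0149', '-0.0102,0.0159', '-0.0087,0.0168', '-0.0071,0.0175', '-0.0055,0.0181']
```

Call:
{"method": "jog_arm", "body": {"series": [0, 0, -0.045, 0, 0, 0, 0.045, 0, 0, -0.045, 0, 0, 0, 0.045, 0, 0, 0, 0, 0, 0, 0.045]}}

```text
time_s: 38.45
tcp_pos: [570.7, -46.0, 402.0]
eef_rot: [[0.997, 0.072, 0.009], [0.072, -0.997, -0.001], [0.008, 0.001, -1.0]]
contact_force: [0.9, -0.8, 0.4]
opening: 60.8
```

Call:
{"method": "jog_arm", "body": {"series": [0.014, -0.005, 0, 0, 0, -8.2, 0.045, 0.0146, -0.003, 0, 0, 0, -8.2, 0.045, 0.015, -0.001, 0, 0, 0, -8.2, 0.045, 0.015, 0.001, 0, 0, 0, -8.2, 0.045, 0.0146, 0.003, 0, 0, 0, -8.2, 0.045, 0.014, 0.005, 0, 0, 0, -8.2, 0.045, 0.013, 0.007, 0, 0, 0, -8.2, 0.045, 0.012, 0.009, 0, 0, 0, -8.2, 0.045, 0.0106, 0.0106, 0, 0, 0, -8.2, 0.045, 0.009, 0.012, 0, 0, 0, -8.2, 0.045, 0.007, 0.013, 0, 0, 0, -8, 0.045, 0, 0, 0, 0, 0, 0, 0.045]}}

```text
time_s: 39.65
tcp_pos: [719.0, 23.9, 395.1]
eef_rot: [[-0.076, 0.997, -0.001], [0.997, 0.076, 0.0], [0.0, -0.001, -1.0]]
contact_force: [-0.1, -0.2, -0.5]
opening: 44.8
```

Call:
{"method": "jog_arm", "body": {"series": [0, 0, 0, 0, 0, 0, 0.045, 0, 0, 0, 0, 0, 0, 0.045]}}

```text
time_s: 39.85
tcp_pos: [717.6, 22.4, 397.1]
eef_rot: [[-0.069, 0.998, 0.0], [0.998, 0.069, -0.001], [-0.001, -0.0, -1.0]]
contact_force: [-0.1, -1.0, 0.9]
opening: 44.8
```

```bash
python3 - <<'E'
from h import *
plan([720.5,22.8,290],down(94.25),0.045)
c=snap('side','side11.png'); W,p=cloud(c); q=(W-O)@S
m=(q[...,0]>110)&(q[...,0]<190)&(abs(q[...,1])<60)&(q[...,2]>205)&(q[...,2]<240)
print(m.sum(),np.percentile(q[m],[5,50,95],axis=0).round(1).tolist())
E
```

```text
from [717.6  22.4 397.1] d [   2.9    0.4 -107.1] need 3
3 x [0.0001, 0.001, 0.0357, -0.0, 0.02, -0.1, 0.045]
253 [[137.4, -52.3, 209.1], [141.0, 1.0, 225.4], [148.0, 57.8, 229.3]]
```

Call:
{"method": "jog_arm", "body": {"series": [0, 0.002, 0.04, 0, 0, -0.2, 0.045, 0, 0, 0.035, 0, 0, 0, 0.045, 0, 0, 0.02, 0, 0, 0, 0.045, 0, 0, 0.01, 0, 0, 0, 0.045, 0, 0, 0, 0, 0, 0, 0.045, 0, 0, 0, 0, 0, 0, 0.005, 0, 0, 0, 0, 0, 0, 0.005, 0, 0, 0, 0, 0, 0, 0.005, 0, 0, 0, 0, 0, 0, 0.005, 0, 0, 0, 0, 0, 0, 0.005], "force": 15}}

```text
time_s: 40.9
tcp_pos: [719.9, 22.9, 293.5]
eef_rot: [[-0.076, 0.997, 0.0], [0.997, 0.076, -0.001], [-0.001, 0.0, -1.0]]
contact_force: [-0.1, 0.7, 3.4]
opening: 11.7
```

```bash
python3 - <<'E'
from h import *
s=r.observe(); print(s['tcp_pos'],((s['tcp_pos']-O)@S).round(1),s['contact_force'],s['opening'])
E
```

```text
[719.87104782  22.94349846 293.52779364] [1.453e+02 2.000e-01 2.935e+02] [-0.13200425  0.65458212  3.43027998] 11.73089807339456
```

Call:
{"method": "jog_arm", "body": {"series": [0, -0.0177, -0.006, 0, 0, 0, 0.005, 0, -0.0182, -0.005, 0, 0, 0, 0.005, 0, -0.0186, -0.0033, 0, 0, 0, 0.005, 0, -0.0188, -0.0016, 0, 0, 0, 0.005, 0, -0.0189, 0, 0, 0, 0, 0.005, 0, -0.0188, 0.0018, 0, 0, 0, 0.005]}}

```text
time_s: 41.5
tcp_pos: [610.8, 14.6, 308.6]
eef_rot: [[-0.076, 0.997, 0.007], [0.997, 0.076, -0.0], [-0.001, 0.007, -1.0]]
contact_force: [2.4, -0.5, 2.3]
opening: 11.2
```

Call:
{"method": "jog_arm", "body": {"series": [0, -0.0186, 0.0035, 0, 0, 0, 0.005, 0, -0.0182, 0.0052, 0, 0, 0, 0.005, 0, -0.0176, 0.0068, 0, 0, 0, 0.005, 0, -0.017, 0.0084, 0, 0, 0, 0.005, 0, -0.016, 0.01, 0, 0, 0, 0.005]}}

```text
time_s: 42.0
tcp_pos: [522.8, 7.9, 273.8]
eef_rot: [[-0.076, 0.997, 0.004], [0.997, 0.076, -0.001], [-0.001, 0.004, -1.0]]
contact_force: [1.8, 0.4, 0.0]
opening: 11.2
```

```bash
python3 - <<'E'
from h import *
s=r.observe(); q=(s['tcp_pos']-O)@S; d=q-[66,0,69.5+32]; print(q.round(1),s['contact_force'],'radius',np.hypot(d[0],d[2]),'theta',np.arctan2(d[2],-d[0])-.2717,s['opening'])
E
```

```text
[-52.4  -0.3 273.8] [1.7755865  0.39064244 0.01063833] radius 209.01473494110667 theta 0.6971127579597787 11.209355553460352
```

Call:
{"method": "jog_arm", "body": {"series": [0, -0.015, 0.0113, 0, 0, 0, 0.005, 0, -0.014, 0.0126, 0, 0, 0, 0.005, 0, -0.013, 0.0138, 0, 0, 0, 0.005, 0, -0.0116, 0.015, 0, 0, 0, 0.005, 0, -0.01, 0.016, 0, 0, 0, 0.005, 0, -0.0045, 0.0084, 0, 0, 0, 0.005, 0, -0.0042, 0.0084, 0, 0, 0, 0.005, 0, 0, 0, 0, 0, 0, 0.005]}}

```text
time_s: 42.8
tcp_pos: [450.1, 2.4, 186.6]
eef_rot: [[-0.076, 0.997, -0.0], [0.997, 0.076, -0.001], [-0.001, -0.0, -1.0]]
contact_force: [-1.2, -0.1, -2.4]
opening: 11.6
```

```bash
python3 - <<'E'
from h import *
s=r.observe(); q=(s['tcp_pos']-O)@S; d=q-[66,0,69.5+32]; print(q.round(1),s['contact_force'],'radius',np.hypot(d[0],d[2]),'theta',np.arctan2(d[2],-d[0])-.2717,s['opening'])
E
```

```text
[-125.2   -0.3  186.6] [-1.21745387 -0.05364362 -2.36859016] radius 209.30524849983138 theta 0.14685233287245986 11.632998127293902
```

Call:
{"method": "jog_arm", "body": {"series": [0, -0.003, 0.007, 0, 0, 0, 0.005, 0, -0.0027, 0.008, 0, 0, 0, 0.005, 0, -0.0022, 0.008, 0, 0, 0, 0.005, 0, -0.0015, 0.006, 0, 0, 0, 0.005, 0, 0, 0.003, 0, 0, 0, 0.005, 0, 0, 0, 0, 0, 0, 0.005, 0, 0, 0, 0, 0, 0, 0.005]}}

```text
time_s: 43.5
tcp_pos: [438.9, 1.4, 154.5]
eef_rot: [[-0.076, 0.997, -0.004], [0.997, 0.076, -0.002], [-0.001, -0.004, -1.0]]
contact_force: [-9.0, 2.0, -1.6]
opening: 11.6
```

```bash
python3 - <<'E'
from h import *
s=r.observe(); q=(s['tcp_pos']-O)@S; d=q-[66,0,69.5+32]; print(q.round(1),s['contact_force'],'radius',np.hypot(d[0],d[2]),'theta',np.arctan2(d[2],-d[0])-.2717,s['opening'])
E
```

```text
[-136.5   -0.4  154.5] [-8.97309689  2.01186125 -1.57240363] radius 209.33628830323775 theta -0.015507689264682323 11.618061669444607
```

Call:
{"method": "jog_arm", "body": {"series": [0, 0.001, 0.003, 0, 0, 0, 0.005, 0, 0, 0.003, 0, 0, 0, 0.005, 0, 0, 0, 0, 0, 0, 0.005, 0, 0, 0, 0, 0, 0, 0.005]}}

```text
time_s: 43.9
tcp_pos: [438.8, 0.9, 149.0]
eef_rot: [[-0.076, 0.997, -0.006], [0.997, 0.076, -0.003], [-0.002, -0.006, -1.0]]
contact_force: [-11.4, -1.0, 11.0]
opening: 11.5
```

Call:
{"method": "jog_arm", "body": {"series": [0, 0, 0.002, 0, 0, 0, 0.005, 0, 0, 0, 0, 0, 0, 0.005]}}

```text
time_s: 44.1
tcp_pos: [438.8, 0.7, 147.2]
eef_rot: [[-0.076, 0.997, -0.005], [0.997, 0.076, -0.003], [-0.002, -0.006, -1.0]]
contact_force: [-11.5, -1.4, 13.0]
opening: 11.1
```

Call:
{"method": "jog_arm", "body": {"series": [0, 0, -0.004, 0, 0, 0, 0.02, 0, 0, 0, 0, 0, 0, 0.03, 0, 0, 0, 0, 0, 0, 0.04, 0, 0, 0, 0, 0, 0, 0.04, 0, 0, 0, 0, 0, 0, 0.04, 0, 0, -0.02, 0, 0, 0, 0.04, 0, 0, -0.04, 0, 0, 0, 0.04, 0, 0, -0.045, 0, 0, 0, 0.04, 0, 0, -0.045, 0, 0, 0, 0.04, 0, 0, -0.045, 0, 0, 0, 0.04, 0, 0, 0, 0, 0, 0, 0.04, 0, 0, 0, 0, 0, 0, 0.04]}}

```text
time_s: 45.3
tcp_pos: [442.3, 1.8, 347.1]
eef_rot: [[-0.076, 0.997, 0.004], [0.997, 0.076, -0.001], [-0.001, 0.004, -1.0]]
contact_force: [-1.4, 0.6, -0.8]
opening: 39.8
```

```bash
python3 - <<'E'
from h import *
s=r.observe(); print(s['time_s'],s['tcp_pos'])
a=snap('scene','sc12.png');b=snap('side','side12.png');w=wsnap('w12.png')
for n,c in(('scene',a),('side',b),('wrist',w)):
    W,p=cloud(c); q=(W-O)@S
    m=(q[...,0]>-150)&(q[...,0]<-122)&(abs(q[...,1])<50)&(q[...,2]>60)&(q[...,2]<115)
    if m.sum()>3: print(n,'bar',m.sum(),np.percentile(q[m],[5,50,95],axis=0).round(1).tolist())
    t=(abs(q[...,0])<80)&(abs(q[...,1])<140)&(q[...,2]>95)&(q[...,2]<160)
    if t.sum()>20: print(n,'top', t.sum(),np.polyfit(q[t][:,0],q[t][:,2],1),np.percentile(q[t],[5,50,95],axis=0).round(1).tolist())
x=cv2.resize(a['image'][150:290,250:390],(400,400),interpolation=cv2.INTER_CUBIC);y=cv2.resize(b['image'][120:280,230:390],(400,400),interpolation=cv2.INTER_CUBIC)
cv2.imwrite('pics/p12.png',np.hstack([x,y]))
E
```

```text
45.3 [442.29356476   1.76871809 347.09127243]
scene bar 101 [[-138.4, -45.5, 86.7], [-132.1, 0.2, 92.1], [-129.5, 43.8, 95.5]]
scene top 3067 [-9.36366836e-03  1.18852389e+02] [[-72.7, -114.6, 107.6], [-1.8, 23.7, 119.9], [61.7, 128.5, 122.3]]
side bar 204 [[-144.0, -46.9, 84.8], [-140.2, 0.0, 90.8], [-133.0, 43.9, 94.3]]
side top 4792 [-5.62506414e-03  1.17477694e+02] [[-72.5, -106.9, 114.5], [-10.2, 19.1, 118.0], [55.7, 127.4, 120.8]]
wrist bar 873 [[-141.2, -45.2, 89.1], [-135.5, 1.4, 92.9], [-129.6, 46.7, 94.6]]
wrist top 25084 [-3.74108007e-03  1.19630686e+02] [[-72.0, -51.0, 118.4], [-7.6, 43.7, 119.6], [57.7, 121.3, 121.0]]
```

View pics/p12.png

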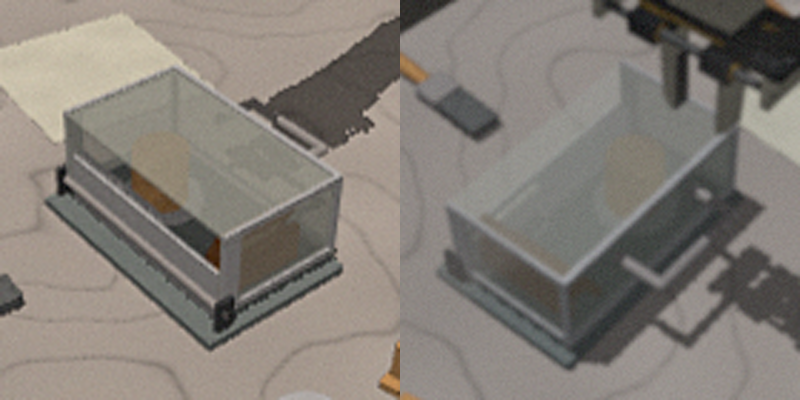

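The top is level to within 0.01 rad, the bar's top sits at 94 mm (closed: 94), and the stack and panel show intact inside. Handing in.

```bash
python3 -c "
from station import r
print(r.close_job()); print(r.observe()['time_s'])"
```

```text
the job is handed in; nothing more can be done
None
the job is handed in; nothing more can be done
```

The job is handed in at about 45 s of the 210 s allowed. I lifted the guard to its stop and leaned the panel on the low wall. I then stacked all four rounds on the plate and closed the guard again. `r.close_job()` gives no verdict, so the results below are my own camera checks.

- **Guard:** it is closed. Its top is level to within 0.01 rad in all three cameras, and the bar's top is at about 94 mm, as expected when closed.
- **Panel:** it leans at roughly 20 degrees with its foot between strip and wall. Its position did not change from the time I placed it until just before the guard was lowered.
- **Rounds:** the stack is upright, with the top round within about 6 mm of the plate's centre by the worst reading (the limit is 14 mm). I last measured this before closing the guard. Afterwards I only saw the stack standing through the clear guard.
- **Tin and sanding block:** I did not touch either. The block read the same place in each side view up to the third round, and I did not measure the tin again.
- **Forces:** the highest I read was about 31 N, when pressing the guard against its open stop.

One disagreement: the side camera placed things about 6 to 7 mm away from where the wrist camera did. I trusted the wrist camera, and its positions were borne out by the grasps. I saw no round knocked aside during the run.

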